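Clamp a bush in the cross-drilling jig with the slip-clutch thumbscrew

ROBOT

A 7-joint arm with a two-finger parallel gripper is mounted at the origin on a cart in front of the work surface, level with it; the furniture and walls round the work are solid. World frame = base frame: x ahead of the robot, y to its left, z up, the work surface at z = 0. Lengths are in m, angles in rad, forces in N, time in s.
With the tool pointing down it reaches from about 0.425 to 0.8 m from the base axis. Payload 8.3 kg.
Tool frame: the origin (TCP) lies at the very end of the fingers, on their centre line; the grasp point (between the pads) lies 19 mm behind it; x points along the fingers, y is the direction in which the jaws open and shut, and the axes are right-handed (so a half turn about x gives the same grasp; the last joint's range is limited). The gripper opens to 85 mm and grips with 20 to 120 N. Pads are 22 mm wide; open, the fingers measure 114 mm over their backs; the gripper's body (76 mm by 85 mm) begins 54 mm behind the grasp point. The pads swing forward as they close: fully open they stand 13 mm farther back than shut.
Start: joints at [1.088, 0.383, 0.016, 1.37, -0.006, 1.388, -0.046], TCP at [0.255, -0.571, 0.231] pointing down, gripper open.
Joint ranges: [-2.95, 2.95], [-0.25, 2.06], [-1.52, 1.56], [0.18, 2.33], [-1.44, 4.58], [0.02, 2.06], [-3.01, 3.01]. Speed limits (rad/s): [2.39, 2.39, 3.01, 3.01, 3.14, 3.14, 3.14].

INTERFACE

Orientations are given as a unit quaternion [w, x, y, z].
In Python, from bench import r gives the robot as it stands.
- The arm moves only by the tool servo_tool, never from a script. Its argument "motion" is a list of rows, each a list of 4 numbers: the shift along the world's x, y, z in units of 30 mm (1.0 is 30 mm), then the turn about the world's z in units of 6 degrees (1.0 is 6 degrees). A call has 1 to 12 rows; each row shifts and turns the pose as measured when the row begins; what a row does not reach is not made up. A row lasts 1/12 s, in which the tool goes at most 41.7 mm and 7.16 degrees, less where a joint would pass 70% of its speed; a pose out of reach is approached as far as the arm can. A call is refused whole if a number of a shift passes 1 or a number of a turn 1, either way. A call with a gripper value outside its range is refused whole. "jaw" is the finger opening in mm, from 0 to 85.4, set as the call begins (left out, the last holds). The fingers move at their own pace and stop on an object; the grip force is fixed at half the most. Time passes only in rows, so rows that do not move let the fingers close. It gives the time, the measured TCP pose, the force and the opening at its end, in the units of the state.
- r.state(): the state, without advancing time (a new reading comes with each control period).
- r.read_camera(name): name is "side" or "top" or "wrist"; returns (picture, depth): 420x560x3 uint8, red, green, blue; 420x560 float32, m along the optical axis (not along the pixel's ray), 0 where there is no reading.
- r.camera_model(name): a dict with "fx", "fy", "cx", "cy" (pixels), "origin" and "orientation" of the camera in the world; the wrist camera has in their place "tool_from_camera" (4x4, takes a point from camera to tool coordinates, whose origin is the TCP and whose axes are the tool frame's). Camera axes: x right, y up, looking along -z (the intrinsics and any distortion apply to the point x, -y, -z); pixel columns grow to the right and rows downward; lengths in m; the calibration is good to about 2 mm. A picture is of the moment at which its call begins: read the wrist's pose just before it. camera_model takes no time and is no camera call.
- r.finish_job(): hands the job in, once; it reports no verdict.
The state is a dict: "t": time; "joints": joint angles; "dq": joint speeds; "joint_torque": joint torques, N m; "tcp_pos": TCP position; "tool_rot": TCP orientation; "contact_force": force on the tool from outside, world axes, zero at the start; "moment": the same for the moment, N m; "finger_gap": finger opening in m.
Only numpy, scipy, OpenCV 4.12 (cv2) and the standard library are available. Lean on these libraries where they do the work, as an engineer would, in place of code of your own. Each camera call takes 0.05 s, during which the arm holds its last target.

TASK

Load the drilling jig: stand the tallest bush upright in the round nest, pressing it no harder than it needs to seat, and let go of it; swing the clamp arm over it to its stop; then tighten the black thumb knob clockwise until its drag clutch first slips, and stop right there, because running the clutch on would wear it and mark the thin bush. Leave the bush clamped and leave the other bushes and the caliper alone.

Things in the scene. Friction and masses are not known exactly. Their poses are not given: they have to be found in the camera images.
- bush_center (a point): centre of the bush to load: a plain grey turned steel bush, the tallest and slimmest of three, 18 mm in diameter, 32 mm tall, upright on the bench; the point lies on its axis, half-way up (16 mm). z along its axis. Both ends are alike. Weighs about 60 g.
- nest: the jig's nest: a steel block 40 x 40 mm with a round recess, 20 mm in diameter, 6 mm deep, chamfered mouth. Origin on the recess's axis on the underside of the block, 14 mm above the bench; the recess's floor is 8 mm and its mouth 14 mm above the origin, so a seated bush reaches from 22 to 54 mm above the bench. z up; x points to the pivot of the clamp arm, 80 mm from the nest's axis.
- swing_arm (a joint): angle of the clamp arm about its upright pivot, rad: 0 against its stop pin, with the screw over the nest's axis, and larger as it is swung open, anticlockwise seen from above. Stiff: stays where it is left; takes about 2 N at the knob to move.
- push_face (a point): middle of the arm's upright side face that is pushed to close the arm, 52 mm from the pivot's axis; the arm is a black steel bar 26 mm wide, from 74 to 90 mm above the bench (95 mm at the screw, 99 mm at the pivot). The frame turns with the arm: +y is the direction in which the face is pushed to close, -x points along the arm from pivot to screw.
- knob_grip (a point): centre of the black ribbed thumb knob on the screw in the arm's end, 31 mm in diameter, 28 mm tall, upright; the point lies on its axis half-way up, 80 mm from the pivot's axis. About 10 mm of bare screw and collar lie between knob and arm. Turned clockwise seen from above it sinks 1.6 mm a radian, and a flat nylon pad, 20 mm wide, under the arm comes down on the bush, from 1 to 4 mm above it.
- knob (a joint): slip of the drag clutch: angle by which the knob has turned clockwise relative to its screw, rad; 0 until it slips. Turning the knob takes about 0.13 N m while the pad is free and rises, as the pad presses on the bush, to about 0.195 N m; there the clutch slips: the knob turns on, the screw does not. White line on the knob, black line on the steel collar under it show the slip.
- wide_bush_center (a point): bystander: centre of the short wide steel bush, 22 mm in diameter, 20 mm tall
- brass_bush_center (a point): bystander: centre of the brass bush, 20 mm in diameter, 26 mm tall
- caliper: bystander: the digital caliper lying left of the jig, 77 x 235 x 16 mm
- jig: the jig's black base, 176 x 112 x 14 mm, bolted to the bench; origin on the bench under the nest's axis, axes as the nest's. It carries the nest, the arm's pivot pillar at x = 80 mm, the arm's thin stop pin (90 mm high) at x = 59, y = 19 mm, and a drill guide (59 mm high) on the -x +y diagonal, from 34 mm off the nest's axis outwards. The open arm lies on the -y side.

How it is judged:
By the outcome, as a careful person would: the job done as asked, in the order asked, and still so for the second after the job is handed in, with the robot touching nothing.
It also fails if it takes over 72 s, if anything falls off the work surface, if the arm or the gripper's body presses on something with over 40 N, if the wrist force passes 120 N, or if a joint passes its speed limit or range.

## Working session

There is one attempt and no reset: what is moved stays moved. The work goes in short steps, Python scripts to look and compute and a tool call to move; the robot and the scene stay as the last step left them, time stands still between calls to the robot, and variables do not carry over. Pictures are saved under pics/ and viewed, and the job is handed in when it is done.

Besides the shell and the picture viewer there is one more tool, called after "Request:" by a JSON object that holds its "name" and its "arguments", one argument or row to a line. servo_tool: Moves the arm, as the interface text tells. Its arguments: {"type":"object","properties":{"motion":{"type":"array"},"jaw":{"type":"number"}},"required":["motion"]}

```bash
mkdir -p pics; ls
cat > h.py <<'E'
import numpy as np, cv2
from bench import r
from scipy.spatial.transform import Rotation as R
def q2R(q): return R.from_quat([q[1],q[2],q[3],q[0]]).as_matrix()
def cam(name,st=None):
    m=r.camera_model(name)
    if name!='wrist':
        return m, q2R(m['orientation']), np.array(m['origin'])
    st=st or r.state()
    T=np.array(m['tool_from_camera']); Rt=q2R(st['tool_rot'])
    return m, Rt@T[:3,:3], Rt@T[:3,3]+np.array(st['tcp_pos'])
def ray(c,u,v):
    m,Rm,o=c
    d=np.array([(u-m['cx'])/m['fx'],-(v-m['cy'])/m['fy'],-1.0])
    return o,Rm@d
def pt(c,u,v,d): o,w=ray(c,u,v); return o+w*d
def onz(c,u,v,z): o,w=ray(c,u,v); return o+w*(z-o[2])/w[2]
def proj(c,p):
    m,Rm,o=c; q=Rm.T@(np.array(p)-o); return m['cx']+m['fx']*q[0]/-q[2], m['cy']-m['fy']*q[1]/-q[2]
def save(name,img,crop=None,s=1):
    if crop: x0,y0,x1,y1=crop; img=img[y0:y1,x0:x1]
    if s!=1: img=cv2.resize(img,None,fx=s,fy=s,interpolation=cv2.INTER_CUBIC)
    cv2.imwrite('pics/'+name+'.png',img[:,:,::-1])
E
python3 - <<'E'
from h import *
print(r.state())
for n in ['side','top','wrist']:
    print(n,r.camera_model(n))
    st=r.state()
    im,d=r.read_camera(n); save(n+'0',im); np.savez(f'pics/{n}0.npz',im=im,d=d)
E
```

```text
pics
{'t': 0.0, 'joints': array([ 1.08808621,  0.384234  ,  0.01637362,  1.37116952, -0.00628017,
        1.38818979, -0.04649439]), 'dq': array([-0.00144011,  0.00054061, -0.00028641, -0.00088855, -0.00092371,
        0.00080562,  0.00071056]), 'joint_torque': array([ 2.25796616e-04, -6.27586555e+01,  8.44785701e-01, -3.71820331e+01,
        1.65040023e-02,  1.41331085e-02, -1.40387904e-06]), 'tcp_pos': array([ 0.25456223, -0.57025577,  0.2302745 ]), 'tool_rot': array([-0.14669268, -0.691418  , -0.14803331,  0.69174312]), 'contact_force': array([0.2768981 , 0.28065381, 1.09564054]), 'moment': array([-0.05299746,  0.01003933, -0.02374073]), 'finger_gap': 0.08515907130430649}
side {'fx': 385.58367299435844, 'fy': 385.58367299435844, 'cx': 275.8218422253662, 'cy': 204.76412418810943, 'origin': array([ 0.35685225, -0.81922108,  0.50425219]), 'orientation': array([ 0.84313234,  0.52953931, -0.05802384, -0.07313829])}
top {'fx': 441.98495258024826, 'fy': 441.98495258024826, 'cx': 283.1348445034906, 'cy': 206.56575928343, 'origin': array([0.29365446, 0.03247404, 1.09300579]), 'orientation': array([ 0.70755145,  0.07933475, -0.07816951, -0.69782983])}
wrist {'fx': 306.2111412230432, 'fy': 306.2111412230432, 'cx': 280.2030065494754, 'cy': 209.86255593343463, 'tool_from_camera': array([[-1.41969970e-04,  2.68259032e-01, -9.63346808e-01,
        -1.42602490e-01],
       [ 9.99999987e-01, -4.06923643e-05, -1.58703035e-04,
        -1.63636842e-03],
       [-8.17743819e-05, -9.63346817e-01, -2.68259023e-01,
        -6.92568915e-02],
       [ 0.00000000e+00,  0.00000000e+00,  0.00000000e+00,
         1.00000000e+00]])}
```

View pics/side0.png

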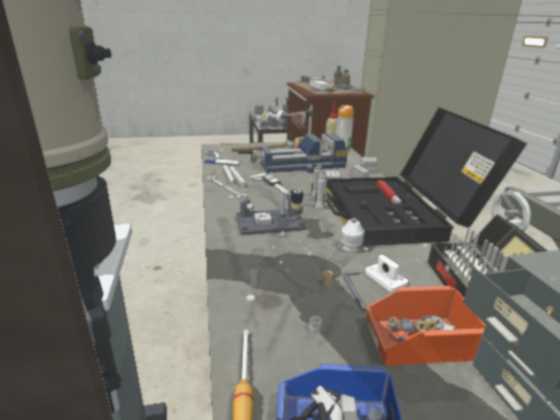

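View pics/top0.png

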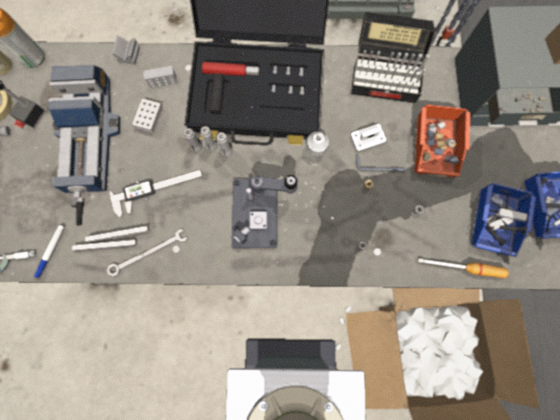

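View pics/wrist0.png

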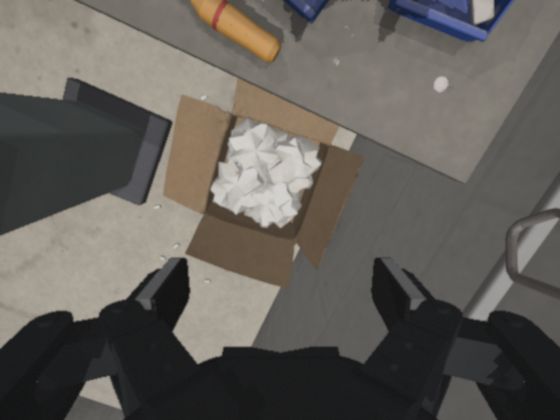

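Run:
```python
from h import *
d=np.load('pics/top0.npz'); im=d['im']
save('t1',im,(215,150,445,270),3.4)
s=np.load('pics/side0.npz')['im']
save('s1',s,(210,170,350,350),4.2 if 0 else 3.3)
c=cam('top')
for u,v,z in [(369,184,.026),(420,209,.02),(363,245,.03),(259,220,.03),(291,182,.12)]:
    print(u,v,onz(c,u,v,z), d['d'][v,u], pt(c,u,v,d['d'][v,u]), )
```

```text
369 184 [ 0.59675697 -0.17828603  0.026     ] 1.1279557 [ 0.60250702 -0.18228428  0.00575823]
420 209 [ 0.53569583 -0.30437594  0.02      ] 1.1132754 [ 0.53886386 -0.30878491  0.00595562]
363 245 [ 0.44229032 -0.15852471  0.03      ] 1.0922843 [ 0.44553806 -0.16269809  0.00677297]
259 220 [0.50037183 0.09457056 0.03      ] 1.0898627 [0.50176134 0.09498796 0.0228547 ]
291 182 [0.57233701 0.01845287 0.12      ] 0.9990674 [0.56918233 0.01861159 0.13101439]
```

View pics/t1.png

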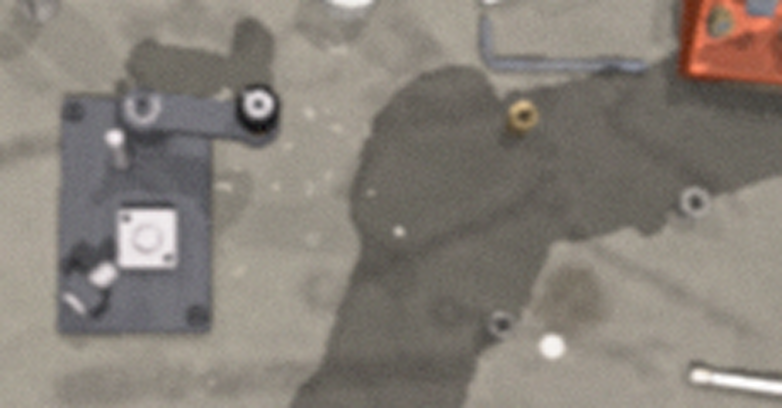

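View pics/s1.png

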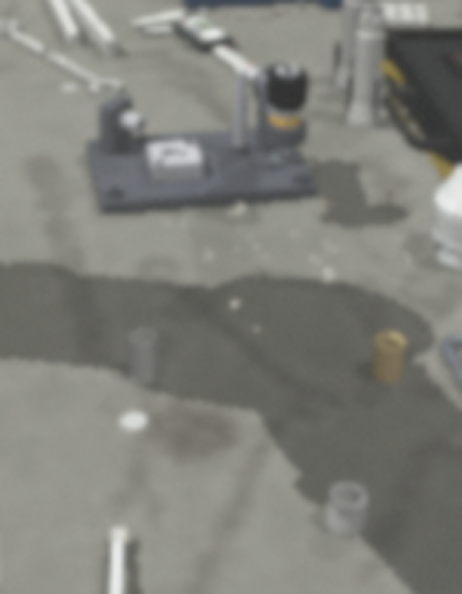

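Run:
```python
from h import *
st=r.state(); print(q2R(st['tool_rot']).round(3))
c=cam('wrist'); print(c[2],(-c[1][:,2]).round(3))
```

```text
[[-0.001  0.408 -0.913]
 [ 0.001 -0.913 -0.408]
 [-1.    -0.002 -0.   ]]
[ 0.31731964 -0.54084978  0.37308137] [-0.245 -0.108 -0.963]
```

Request:
{"name": "servo_tool", "arguments": {
  "motion": [
    [0.3,1,0,1],
    [0.3,1,0,1],
    [0.3,1,0,1],
    [0.3,1,0,1],
    [0.3,1,0,0],
    [0.3,1,0,0],
    [0.3,1,0,0],
    [0.3,1,0,0],
    [0.3,1,0,0],
    [0.3,1,0,0],
    [0.3,1,0,0]
  ],
  "jaw": 50
}}

```text
t: 1.07
tcp_pos: [0.348, -0.2303, 0.2245]
tool_rot: [-0.289, -0.642, -0.293, 0.647]
contact_force: [0.9, -0.6, 0.0]
finger_gap: 0.0501
```

Request:
{"name": "servo_tool", "arguments": {
  "motion": [
    [0.8,0.6,0,1],
    [0.8,0.6,0,1],
    [0.8,0.6,0,1],
    [0.8,0.6,0,1],
    [0,0,0,1],
    [0,0,0,1],
    [0,0,0,1],
    [0,0,0,1],
    [0,0,0,1],
    [0,0,0,1],
    [0,0,0,1],
    [0,0,0,0]
  ]
}}

```text
t: 2.07
tcp_pos: [0.4484, -0.1425, 0.2232]
tool_rot: [0.607, 0.358, 0.609, -0.364]
contact_force: [0.7, -0.3, -0.8]
finger_gap: 0.0502
```

Run:
```python
from h import *
st=r.state(); print(st['t'],st['joints'],st['tcp_pos'],q2R(st['tool_rot']).round(3)[:,1])
c=cam('wrist',st); im,d=r.read_camera('wrist'); save('w1',im); np.savez('pics/w1.npz',im=im,d=d)
print(proj(c,(.442,-.1585,.032)))
import pickle; pickle.dump(st,open('pics/w1.pkl','wb'))
```

```text
2.0667 [ 0.68599144  0.08417261 -0.47612627  1.76551861  0.04768425  1.3074056
  0.69830258] [ 0.44841944 -0.14254082  0.2231957 ] [ 0.878  0.479 -0.009]
(np.float64(268.67321161311264), np.float64(198.71383766049436))
```

View pics/w1.png

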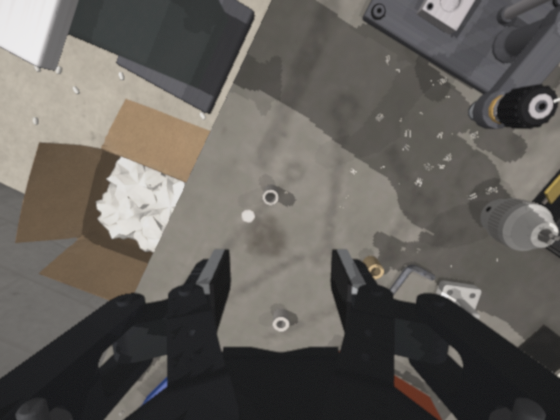

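Run:
```python
from h import *
import pickle
st=pickle.load(open('pics/w1.pkl','rb')); z=np.load('pics/w1.npz')
c=cam('wrist',st)
save('w1c',z['im'],(245,170,305,230),10)
d=z['d']; print(d[190:206:2,262:282:2].round(3))
```

```text
[[0.374 0.357 0.343 0.34  0.34  0.342 0.341 0.348 0.362 0.374]
 [0.374 0.342 0.34  0.342 0.374 0.373 0.34  0.341 0.353 0.374]
 [0.374 0.342 0.363 0.375 0.374 0.376 0.374 0.341 0.345 0.374]
 [0.376 0.341 0.357 0.366 0.372 0.371 0.365 0.342 0.342 0.376]
 [0.377 0.343 0.349 0.359 0.362 0.362 0.358 0.344 0.343 0.376]
 [0.377 0.344 0.    0.349 0.355 0.353 0.348 0.344 0.376 0.378]
 [0.379 0.378 0.344 0.345 0.345 0.344 0.342 0.344 0.378 0.377]
 [0.379 0.379 0.379 0.345 0.343 0.344 0.378 0.377 0.38  0.378]]
```

View pics/w1c.png

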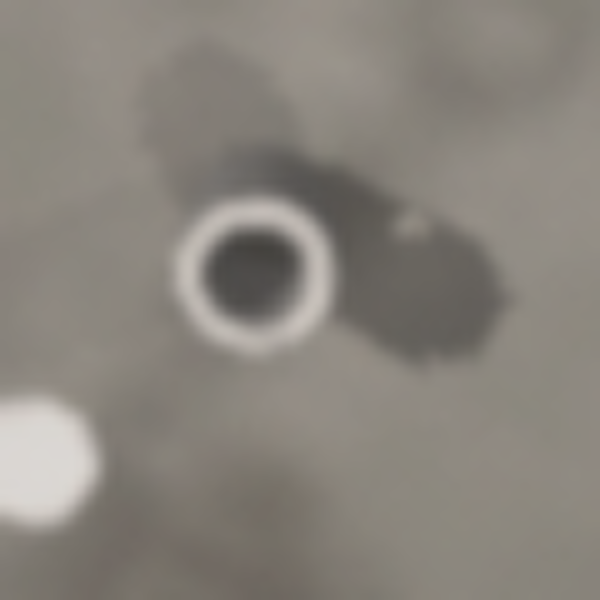

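Run:
```python
from h import *
import pickle
st=pickle.load(open('pics/w1.pkl','rb')); c=cam('wrist',st)
print(onz(c,270.1,196.9,.032), st['tcp_pos'])
T=np.load('pics/top0.npz')
save('t2',T['im'],(340,225,385,265),14);
```

```text
[ 0.44240642 -0.15588709  0.032     ] [ 0.44841944 -0.14254082  0.2231957 ]
```

View pics/t2.png

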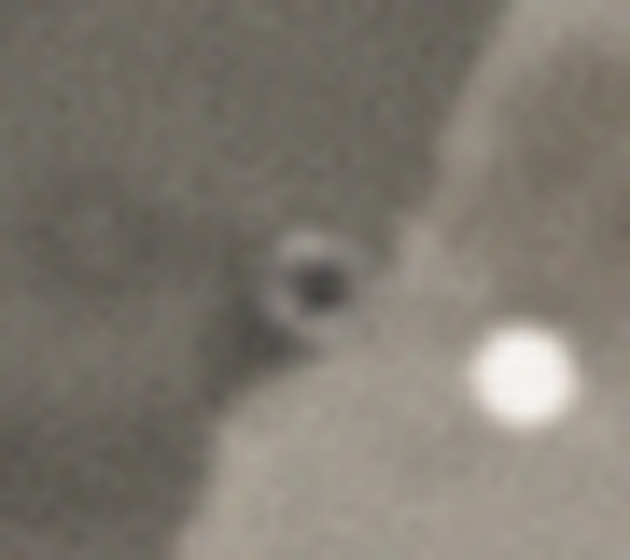

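Request:
{"name": "servo_tool", "arguments": {
  "motion": [
    [-0.2,-0.45,-1,0],
    [0,0,-1,0],
    [0,0,-1,0],
    [0,0,-1,0],
    [0,0,-1,0],
    [0,0,0,0]
  ]
}}

```text
t: 2.62
tcp_pos: [0.443, -0.1574, 0.0705]
tool_rot: [0.604, 0.368, 0.6, -0.374]
contact_force: [-1.1, 0.3, -0.4]
finger_gap: 0.0499
```

Run:
```python
from h import *
st=r.state(); print(st['t'],st['tcp_pos'],q2R(st['tool_rot']).round(3),st['contact_force'])
c=cam('wrist',st); im,d=r.read_camera('wrist'); save('w2',im)
p=proj(c,(.4424,-.1559,.032));print(p)
```

```text
2.6167 [ 0.44301478 -0.15742171  0.0705114 ] [[-0.     0.893  0.449]
 [-0.01   0.449 -0.893]
 [-1.    -0.004  0.008]] [-1.08889964  0.3474621  -0.37823162]
(np.float64(278.3620927687877), np.float64(235.95036033603404))
```

View pics/w2.png

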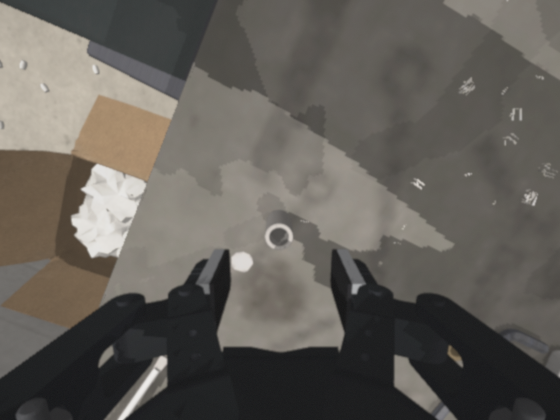

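Request:
{"name": "servo_tool", "arguments": {
  "motion": [
    [-0.02,0.05,-0.7,0.9],
    [0,0,-0.7,0.9],
    [0,0,-0.5,0],
    [0,0,-0.15,0],
    [0,0,0,0]
  ]
}}

```text
t: 3.08
tcp_pos: [0.4505, -0.1585, 0.0193]
tool_rot: [0.641, 0.311, 0.627, -0.315]
contact_force: [-0.4, 1.0, 0.4]
finger_gap: 0.0501
```

Request:
{"name": "servo_tool", "arguments": {
  "motion": [
    [-0.27,0.09,0,0],
    [0,0,0,0]
  ]
}}

```text
t: 3.25
tcp_pos: [0.4439, -0.1562, 0.0223]
tool_rot: [0.642, 0.312, 0.625, -0.316]
contact_force: [-0.8, 0.1, -0.2]
finger_gap: 0.0499
```

Request:
{"name": "servo_tool", "arguments": {
  "motion": [
    [-0.05,0.01,-0.2,0],
    [0,0,-0.2,0],
    [0,0,0,0]
  ]
}}

```text
t: 3.5
tcp_pos: [0.4441, -0.1569, 0.0129]
tool_rot: [0.644, 0.313, 0.622, -0.317]
contact_force: [-0.4, 0.7, 0.2]
finger_gap: 0.0501
```

Run:
```python
from h import *
st=r.state(); print(st['t'],st['tcp_pos'],q2R(st['tool_rot']).round(3),st['contact_force'])
```

```text
3.5 [ 0.44413437 -0.15689013  0.0128895 ] [[ 0.024  0.798  0.603]
 [-0.019  0.603 -0.797]
 [-1.     0.008  0.029]] [-0.37207213  0.66662081  0.19999449]
```

Request:
{"name": "servo_tool", "arguments": {
  "motion": [
    [-0.04,0.02,-0.17,0],
    [0,0,0,0]
  ]
}}

```text
t: 3.67
tcp_pos: [0.443, -0.1563, 0.0075]
tool_rot: [0.644, 0.313, 0.622, -0.317]
contact_force: [-0.4, 0.3, 0.7]
finger_gap: 0.0499
```

Request:
{"name": "servo_tool", "arguments": {
  "motion": [
    [0,0,0,0],
    [0,0,0,0],
    [0,0,0,0],
    [0,0,0,0],
    [0,0,0,0],
    [0,0,0,0]
  ],
  "jaw": 12
}}

```text
t: 4.17
tcp_pos: [0.4429, -0.1562, 0.0073]
tool_rot: [0.643, 0.313, 0.623, -0.317]
contact_force: [0.5, 0.4, 0.1]
finger_gap: 0.0161
```

Run:
```python
from h import *
st=r.state(); print(st['t'],st['tcp_pos'],q2R(st['tool_rot']).round(3),st['contact_force'],st['finger_gap'])
im,d=r.read_camera('wrist'); save('w3',im,(180,180,380,330),4)
```

```text
4.1667 [ 0.44289128 -0.15616379  0.0073161 ] [[ 0.024  0.798  0.602]
 [-0.019  0.603 -0.798]
 [-1.     0.008  0.029]] [0.46172662 0.38263351 0.13518582] 0.016095203064285742
```

View pics/w3.png

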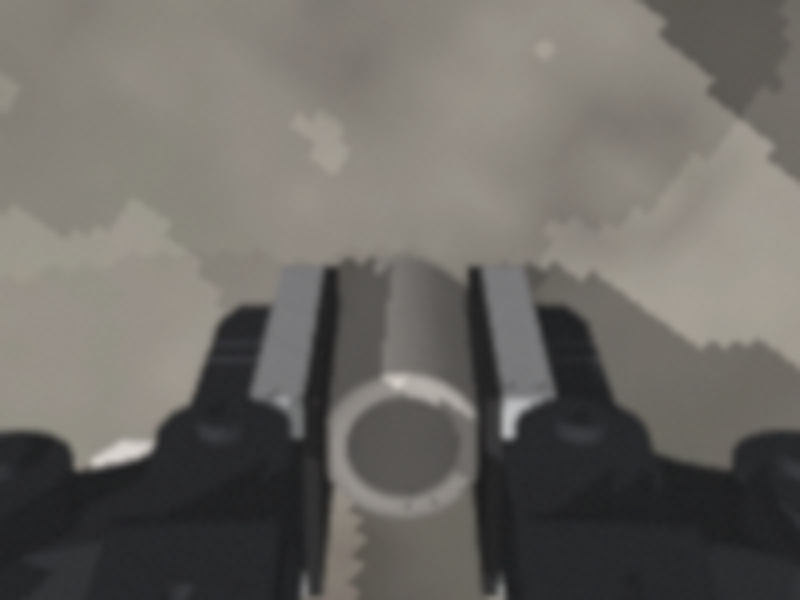

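Request:
{"name": "servo_tool", "arguments": {
  "motion": [
    [0,0,0.8,0],
    [0,0,1,0],
    [0.1,0.4,1,0],
    [0.2,0.8,1,0],
    [0.2,0.8,0.4,0],
    [0.3,0.9,0,0],
    [0.3,0.9,0,0],
    [0.2,0.9,0,0],
    [0.2,0.7,0,0],
    [0,0.4,0,0],
    [0,0,0,0],
    [0,0,0,0]
  ]
}}

```text
t: 5.22
tcp_pos: [0.4865, 0.0261, 0.1398]
tool_rot: [0.643, 0.316, 0.622, -0.317]
contact_force: [-0.5, -0.5, -0.8]
finger_gap: 0.016
```

Run:
```python
from h import *
import pickle
st=r.state(); print(st['t'],st['tcp_pos'],q2R(st['tool_rot']).round(3),st['contact_force'],st['finger_gap'])
c=cam('wrist',st);im,d=r.read_camera('wrist'); save('w4',im); np.savez('pics/w4.npz',im=im,d=d);pickle.dump(st,open('pics/w4.pkl','wb'))
t=cam('top'); n=onz(t,258,219.5,.028); print(n,proj(c,n),onz(t,257,181.5,.099))
```

```text
5.2167 [0.48646588 0.02611081 0.13984696] [[ 0.025  0.8    0.599]
 [-0.016  0.599 -0.8  ]
 [-1.     0.011  0.028]] [-0.50299414 -0.51450068 -0.82847662] 0.015981991434783054
[0.50197639 0.0971742  0.028     ] (np.float64(344.226863734219), np.float64(148.17856004365302)) [0.57846739 0.09758747 0.099     ]
```

View pics/w4.png

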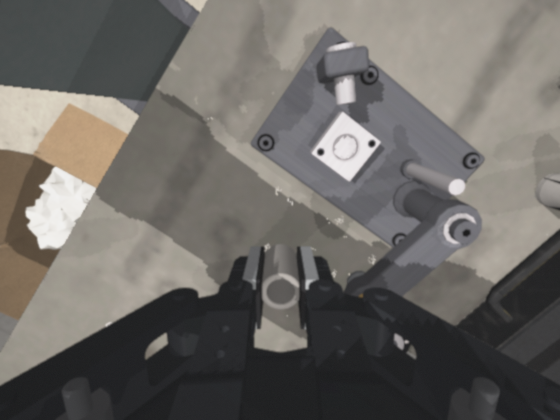

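Run:
```python
from h import *
z=np.load('pics/w4.npz')
save('w4a',z['im'],(300,100,400,200),6)
save('w4b',z['im'],(400,140,500,260),5)
save('w4c',z['im'],(240,235,330,325),6)
```

```text
(no output)
```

View pics/w4a.png

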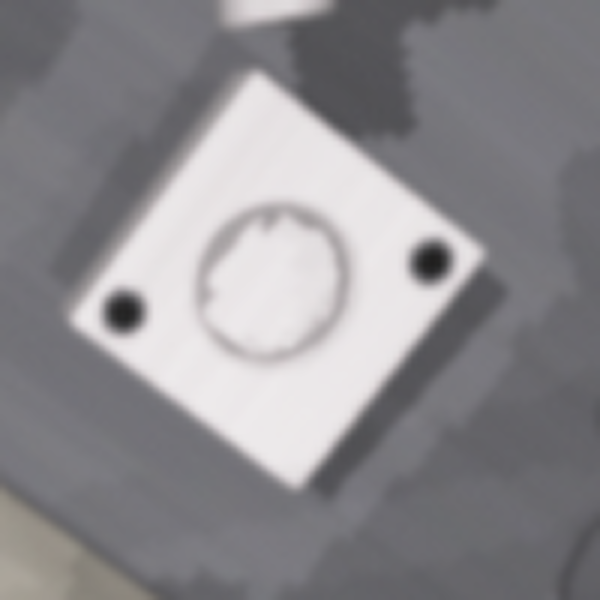

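View pics/w4b.png

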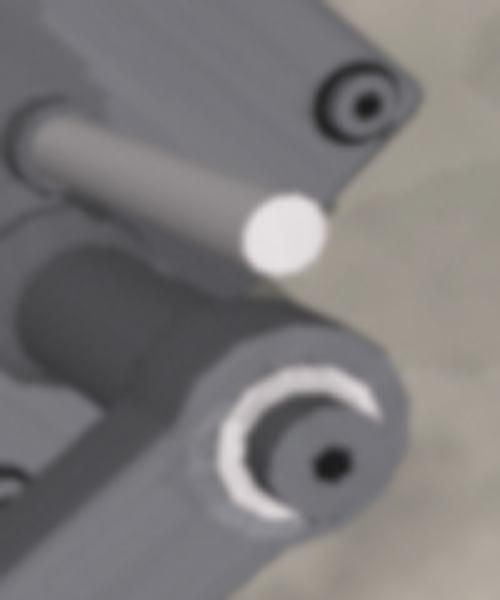

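View pics/w4c.png

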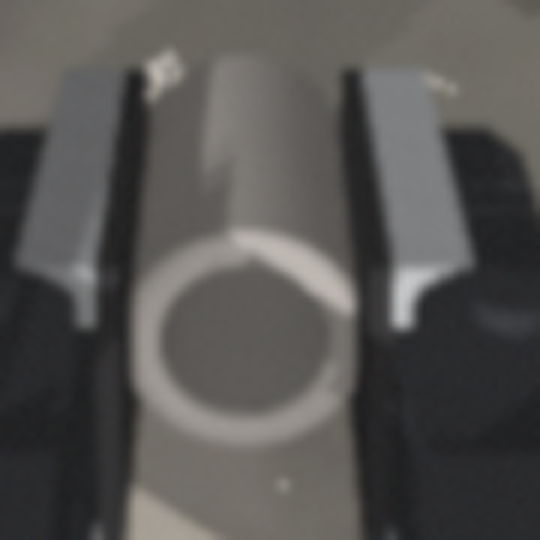

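Run:
```python
from h import *
import pickle
st=pickle.load(open('pics/w4.pkl','rb')); c=cam('wrist',st)
b=onz(c,280,290.8,st['tcp_pos'][2]+.0247); n=onz(c,345.3,146.8,.028)
print(b-st['tcp_pos'],n,n-b)
cs=[onz(c,300+a/6-.5,100+e/6-.5,.028) for a,e in [(255,70),(487,252),(298,490),(70,318)]]
print(np.mean(cs,0),[ (x[:2]-n[:2]).round(4) for x in cs])
print('pin',onz(c,400+285/5-.5,140+235/5-.5,.09),'piv',onz(c,400+310/5-.5,140+440/5-.5,.099))
z=np.load('pics/w4.npz')['d']; print(z[147,330:360:3],z[147,345], pt(c,345,147,z[147,345]))
```

```text
[0.00069061 0.00140759 0.0247    ] [0.50195963 0.09854117 0.028     ] [ 0.01480314  0.07102278 -0.13654696]
[0.50244207 0.09852532 0.028     ] [array([-0.02  ,  0.0195]), array([0.0203, 0.0204]), array([ 0.0211, -0.0197]), array([-0.0194, -0.0202])]
pin [0.56084477 0.11875715 0.09      ] piv [0.57744824 0.1004471  0.099     ]
[0.24958631 0.25015405 0.2552383  0.25622582 0.25491223 0.25470966
 0.25466794 0.25446275 0.25572866 0.25273737] 0.25470966 [0.50320628 0.09858146 0.02225999]
```

Request:
{"name": "servo_tool", "arguments": {
  "motion": [
    [0.2,0.8,0,0],
    [0.2,0.8,0,0],
    [0.1,0.7,-0.8,0],
    [0,0.1,-1,0],
    [0,0,-0.7,0],
    [0,0,0,0],
    [0,0,0,0]
  ]
}}

```text
t: 5.85
tcp_pos: [0.5036, 0.0891, 0.0629]
tool_rot: [0.641, 0.32, 0.618, -0.324]
contact_force: [-0.0, -0.5, 0.2]
finger_gap: 0.016
```

```bash
cat > look.py <<'E'
from h import *
import pickle,sys
tag=sys.argv[1]; name=sys.argv[2]; 
st=r.state(); print(round(st['t'],2),st['tcp_pos'].round(4),q2R(st['tool_rot']).round(3).tolist(),st['contact_force'].round(2),st['moment'].round(3),round(st['finger_gap'],4),'j7',st['joints'][6].round(3))
im,d=r.read_camera(name); np.savez(f'pics/{tag}.npz',im=im,d=d);pickle.dump(st,open(f'pics/{tag}.pkl','wb'))
if len(sys.argv)>3:
    cr=tuple(map(int,sys.argv[3].split(','))); save(tag,im,cr,float(sys.argv[4]))
else: save(tag,im)
E
python3 look.py w5 wrist
```

```text
5.85 [0.5036 0.0891 0.0629] [[0.027, 0.811, 0.585], [-0.02, 0.586, -0.81], [-0.999, 0.01, 0.032]] [-0.02 -0.48  0.25] [ 0.009  0.012 -0.05 ] 0.016 j7 0.144
```

View pics/w5.png

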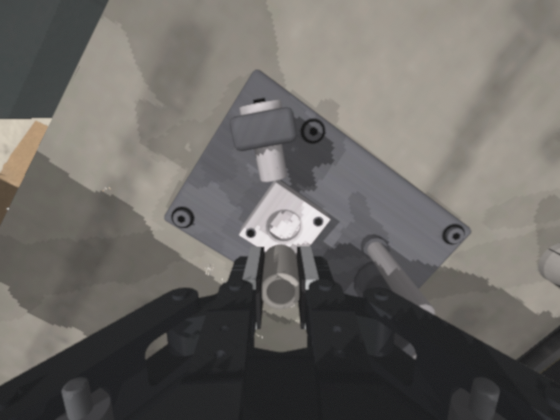

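Request:
{"name": "servo_tool", "arguments": {
  "motion": [
    [-0.05,0.2,0,0],
    [0,0.1,0,0],
    [0,0,-0.3,0],
    [0,0,0,0],
    [0,0,0,0]
  ]
}}

```text
t: 6.32
tcp_pos: [0.5052, 0.0963, 0.0581]
tool_rot: [0.643, 0.322, 0.614, -0.325]
contact_force: [0.0, 0.3, 0.1]
finger_gap: 0.0161
```

```bash
python3 look.py w6 wrist 200,170,360,320 5; python3 look.py s6 side 230,170,310,240 9
```

```text
6.32 [0.5052 0.0963 0.0581] [[0.034, 0.814, 0.58], [-0.021, 0.581, -0.814], [-0.999, 0.015, 0.037]] [0.01 0.31 0.14] [0.075 0.071 0.021] 0.0161 j7 0.114
6.37 [0.505  0.0961 0.058 ] [[0.034, 0.814, 0.58], [-0.022, 0.581, -0.814], [-0.999, 0.015, 0.037]] [ 0.18 -0.16 -0.45] [0.007 0.049 0.002] 0.0159 j7 0.114
```

View pics/w6.png

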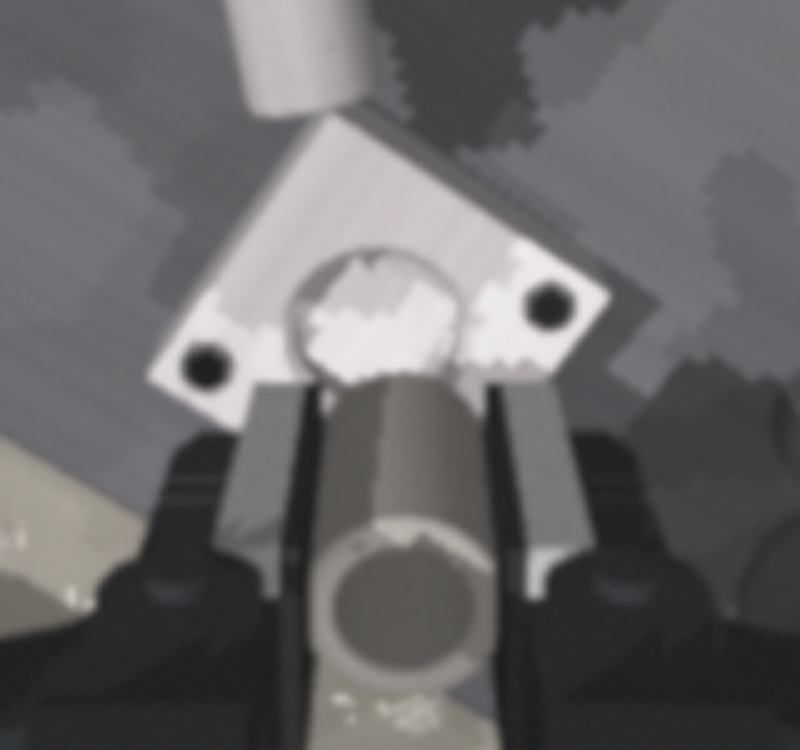

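View pics/s6.png

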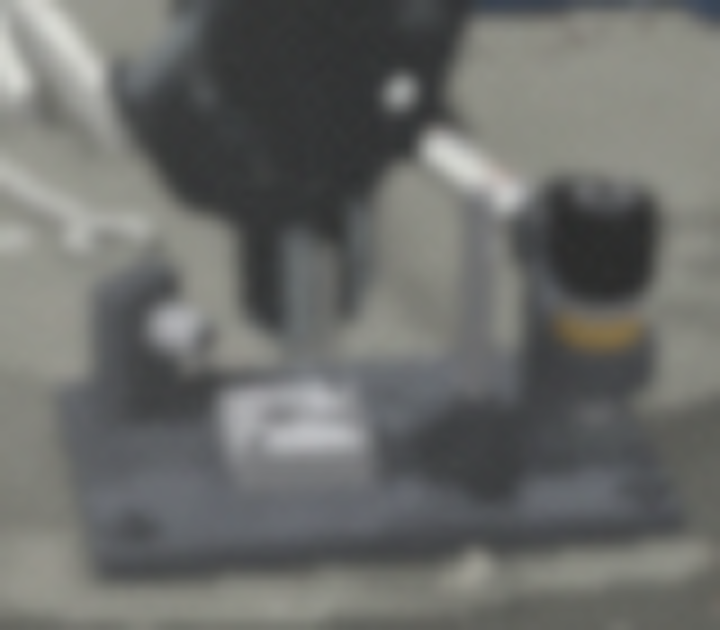

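Run:
```python
from h import *
import pickle
st=pickle.load(open('pics/w6.pkl','rb')); c=cam('wrist',st)
P=lambda a,e,z:onz(c,200+a/5-.5,170+e/5-.5,z)
b=P(402,600,st['tcp_pos'][2]+.0247)
n=(P(612,293,.028)+P(148,378,.028))/2
print(b-st['tcp_pos'],n,b,n-b, P(612,293,.028)-P(148,378,.028))
st=pickle.load(open('pics/s6.pkl','rb')); 
s=cam('side'); q=lambda a,e,z:onz(s,230+a/9-.5,170+e/9-.5,z)
print('side nest',q(298,415,.028), 'bush bottom',q(305,357,st['tcp_pos'][2]-.0073))
```

```text
[3.83017442e-05 2.03188446e-03 2.47000000e-02] [0.50256004 0.09845311 0.028     ] [0.50521657 0.0982863  0.08284622] [-0.00265652  0.00016681 -0.05484622] [0.03912118 0.04104543 0.        ]
side nest [0.50216655 0.09353573 0.028     ] bush bottom [0.50305405 0.08667377 0.05065873]
```

Request:
{"name": "servo_tool", "arguments": {
  "motion": [
    [-0.1,0.04,-0.1,0],
    [-0.03,0,-0.3,0],
    [0,0,-0.2,0],
    [0,0,0,0]
  ]
}}

```text
t: 6.75
tcp_pos: [0.5008, 0.0972, 0.0386]
tool_rot: [0.643, 0.322, 0.614, -0.325]
contact_force: [-0.6, -0.3, -0.1]
finger_gap: 0.0159
```

Request:
{"name": "servo_tool", "arguments": {
  "motion": [
    [0.05,0,0,0],
    [0,0,0,0]
  ]
}}

```text
t: 6.92
tcp_pos: [0.5016, 0.0971, 0.0376]
tool_rot: [0.642, 0.322, 0.615, -0.325]
contact_force: [0.1, 0.5, -0.6]
finger_gap: 0.0162
```

```bash
python3 look.py w7 wrist 200,170,360,320 5; python3 look.py s7 side 230,170,310,240 9
```

```text
6.92 [0.5016 0.0971 0.0376] [[0.033, 0.814, 0.58], [-0.022, 0.581, -0.814], [-0.999, 0.014, 0.037]] [ 0.15  0.54 -0.63] [0.053 0.027 0.046] 0.0162 j7 0.09
6.97 [0.5015 0.0972 0.0377] [[0.033, 0.814, 0.58], [-0.022, 0.581, -0.814], [-0.999, 0.014, 0.037]] [-0.25  0.09 -0.37] [ 0.023 -0.008  0.062] 0.0159 j7 0.09
```

View pics/w7.png

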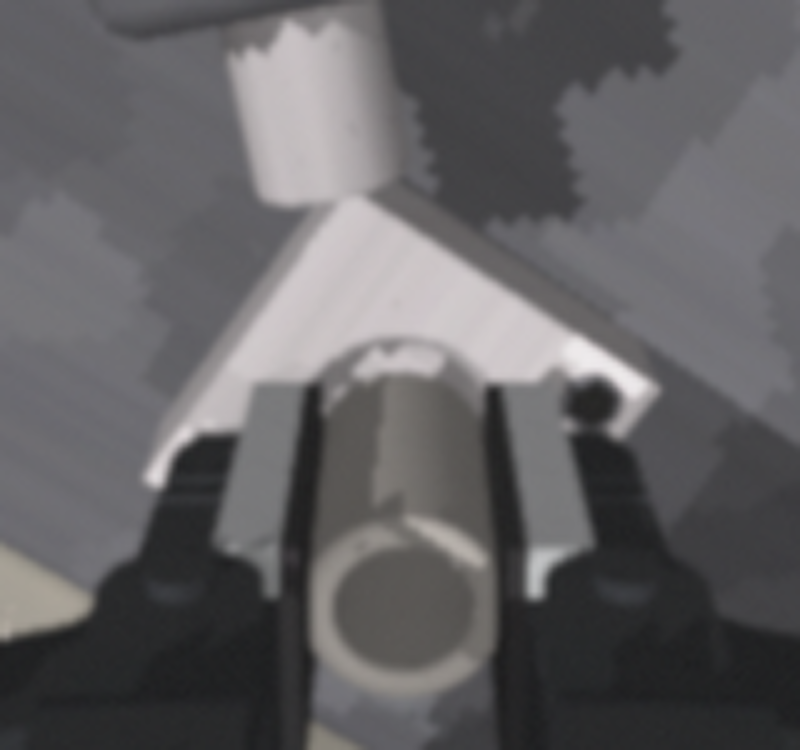

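View pics/s7.png

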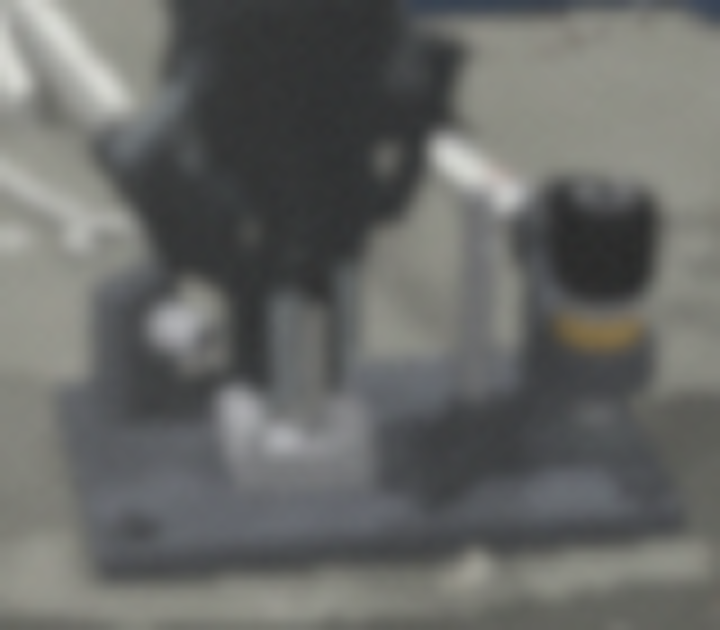

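Run:
```python
from h import *
import pickle
st=pickle.load(open('pics/w7.pkl','rb')); c=cam('wrist',st)
P=lambda a,e,z:onz(c,200+a/5-.5,170+e/5-.5,z)
b=P(402,608,st['tcp_pos'][2]+.0247)
a1,a2,a3=P(655,390,.028),P(145,478,.028),P(357,195,.028)
n=(a1+a2)/2; print(n,b,b-st['tcp_pos'],n-b,a1-a2,a3-n)
print('ring far',P(400,338,.028))
s=cam('side'); q=lambda a,e,z:onz(s,230+a/9-.5,170+e/9-.5,z)
print('side nest x edges',q(225,420,.028),q(370,420,.028),'bush',q(270,415,.03),q(330,415,.03))
```

```text
[0.50239276 0.09820157 0.028     ] [0.50215868 0.09851873 0.0622841 ] [0.00053827 0.00140049 0.0247    ] [ 0.00023408 -0.00031716 -0.0342841 ] [0.03885053 0.04015089 0.        ] [-0.01911562  0.01956516  0.        ]
ring far [0.49604852 0.10743771 0.028     ]
side nest x edges [0.48013988 0.09349298 0.028     ] [0.52293211 0.08718071 0.028     ] bush [0.49330706 0.09091831 0.03      ] [0.51099128 0.08831224 0.03      ]
```

Request:
{"name": "servo_tool", "arguments": {
  "motion": [
    [0,0,-0.12,0],
    [0,0,-0.1,0],
    [0,0,0,0]
  ]
}}

```text
t: 7.27
tcp_pos: [0.5022, 0.0973, 0.0312]
tool_rot: [0.643, 0.322, 0.614, -0.325]
contact_force: [0.2, -0.3, -1.4]
finger_gap: 0.0156
```

Request:
{"name": "servo_tool", "arguments": {
  "motion": [
    [0,0,-0.06,0],
    [0,0,0,0]
  ]
}}

```text
t: 7.43
tcp_pos: [0.5025, 0.0974, 0.0294]
tool_rot: [0.643, 0.323, 0.614, -0.325]
contact_force: [-1.2, 0.2, 0.7]
finger_gap: 0.016
```

Request:
{"name": "servo_tool", "arguments": {
  "motion": [
    [0,0,-0.03,0],
    [0,0,0,0]
  ]
}}

```text
t: 7.6
tcp_pos: [0.5026, 0.0974, 0.0294]
tool_rot: [0.643, 0.322, 0.614, -0.325]
contact_force: [-0.5, 0.6, -0.5]
finger_gap: 0.0159
```

Request:
{"name": "servo_tool", "arguments": {
  "motion": [
    [0,0,-0.05,0],
    [0,0,0,0]
  ]
}}

```text
t: 7.77
tcp_pos: [0.5027, 0.0974, 0.0295]
tool_rot: [0.643, 0.322, 0.614, -0.325]
contact_force: [-0.1, -0.4, -2.1]
finger_gap: 0.0156
```

```bash
python3 look.py w8 wrist 200,170,360,320 5
```

```text
7.77 [0.5027 0.0974 0.0295] [[0.035, 0.814, 0.58], [-0.024, 0.581, -0.814], [-0.999, 0.015, 0.04]] [-0.14 -0.36 -2.08] [ 0.006  0.301 -0.022] 0.0156 j7 0.077
```

View pics/w8.png

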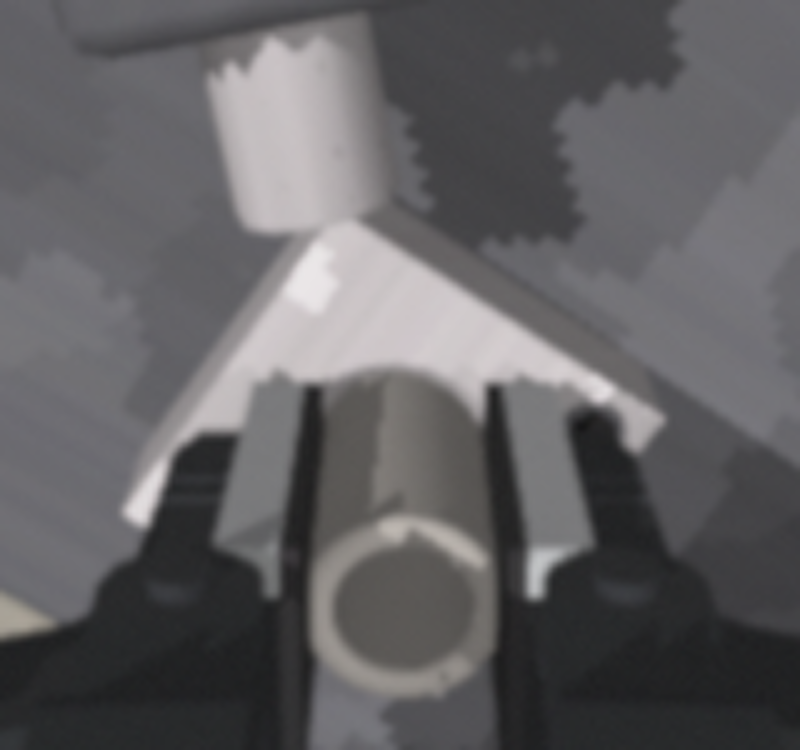

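Request:
{"name": "servo_tool", "arguments": {
  "motion": [
    [0,0,0,0],
    [0,0,0,0],
    [0,0,0,0],
    [0,0,0,0]
  ],
  "jaw": 34
}}

```text
t: 8.15
tcp_pos: [0.503, 0.0974, 0.0291]
tool_rot: [0.644, 0.322, 0.613, -0.325]
contact_force: [-0.5, -0.5, -0.6]
finger_gap: 0.0341
```

```bash
python3 look.py w9 wrist 200,170,360,320 5
```

```text
8.15 [0.503  0.0974 0.0291] [[0.036, 0.814, 0.58], [-0.023, 0.581, -0.814], [-0.999, 0.016, 0.04]] [-0.51 -0.54 -0.56] [0.014 0.029 0.059] 0.0341 j7 0.077
```

View pics/w9.png

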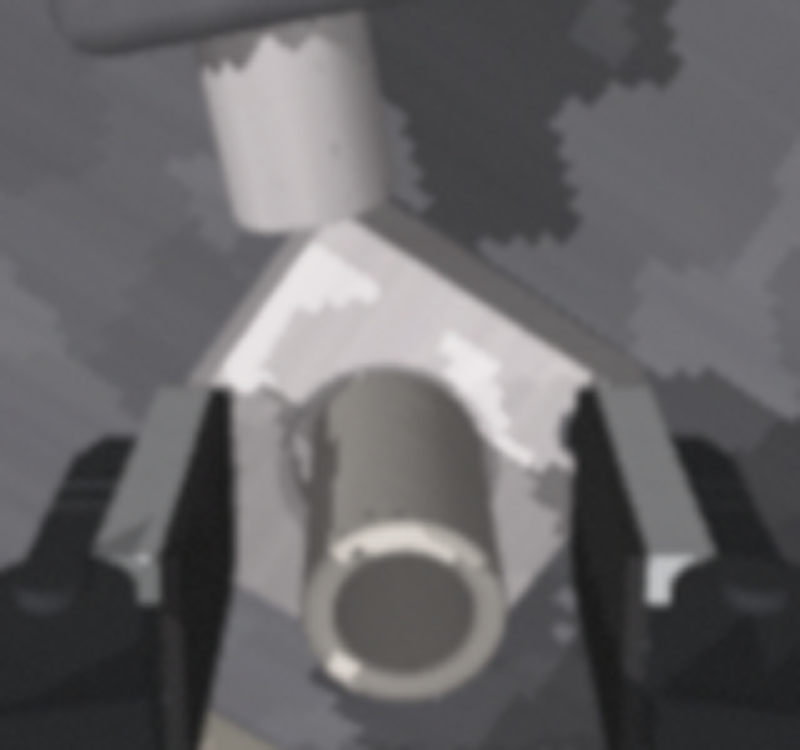

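Request:
{"name": "servo_tool", "arguments": {
  "motion": [
    [0,0,0.5,0],
    [0,0,1,0],
    [0,0,1,0],
    [0,0,1,0],
    [0,-0.3,1,0],
    [0,-1,0.3,0],
    [0.3,-1,0,0],
    [0.3,-0.6,0,0],
    [0,0,0,0]
  ]
}}

```text
t: 8.95
tcp_pos: [0.5189, 0.0091, 0.1799]
tool_rot: [0.645, 0.32, 0.615, -0.323]
contact_force: [-0.7, -0.4, 0.4]
finger_gap: 0.0341
```

```bash
python3 look.py w10 wrist;python3 look.py t10 top 200,120,320,270 5
python3 - <<'E'
from h import *
t=cam('top')
for u,v,z in [(240,140,.05),(270,145,.05),(295,140,.05),(300,160,0)]: print(u,v,onz(t,u,v,z))
E
```

```text
8.95 [0.5189 0.0091 0.1799] [[0.036, 0.81, 0.586], [-0.023, 0.587, -0.809], [-0.999, 0.015, 0.04]] [-0.65 -0.4   0.37] [-0.002  0.07  -0.018] 0.0341 j7 0.408
9.0 [0.5183 0.0109 0.1798] [[0.035, 0.809, 0.587], [-0.022, 0.588, -0.809], [-0.999, 0.015, 0.039]] [ 0.08  0.63 -0.76] [ 0.039 -0.02   0.014] 0.0342 j7 0.407
240 140 [0.69990472 0.146297   0.05      ]
270 145 [0.68767907 0.07086677 0.05      ]
295 140 [0.70180704 0.00850585 0.05      ]
300 160 [ 0.6663858  -0.00606782  0.        ]
```

View pics/w10.png

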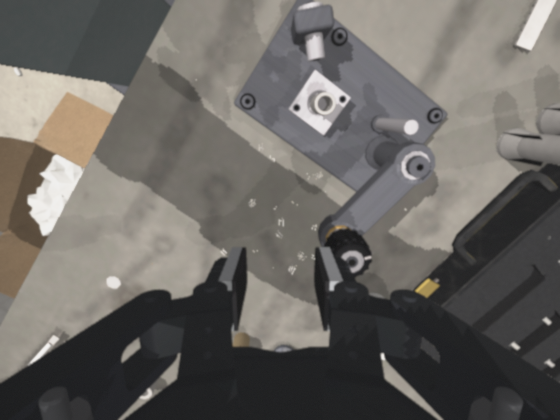

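View pics/t10.png

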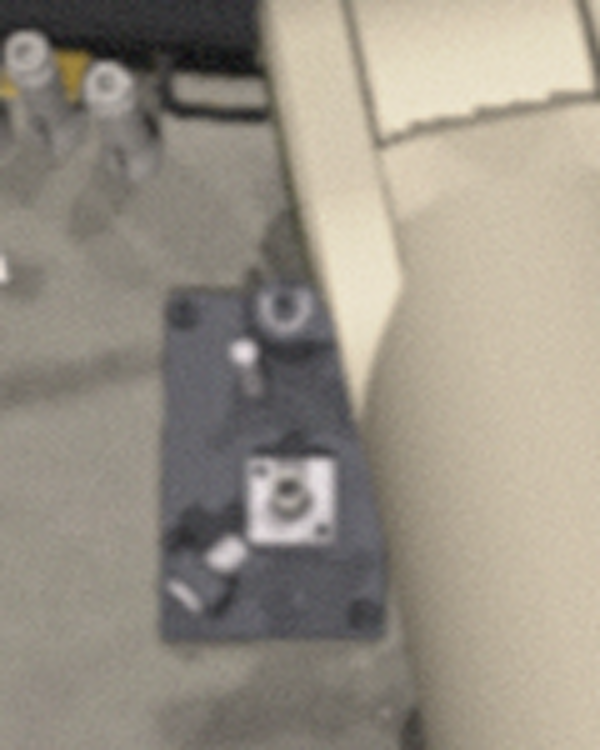

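Run:
```python
from h import *
import pickle
z=np.load('pics/w10.npz'); st=pickle.load(open('pics/w10.pkl','rb')); c=cam('wrist',st)
save('w10a',z['im'],(290,80,450,280),4)
save('w10b',z['im'],(320,210,390,290),9)
d=z['d']
for u,v in [(351,258),(385,195),(414,164),(324,102)]: print(u,v,pt(c,u,v,d[v,u]))
```

```text
351 258 [0.57163445 0.02250616 0.13237472]
385 195 [0.58086643 0.06914888 0.08845282]
414 164 [0.57791969 0.09907566 0.09825078]
324 102 [0.50604242 0.10227986 0.02255081]
```

View pics/w10a.png

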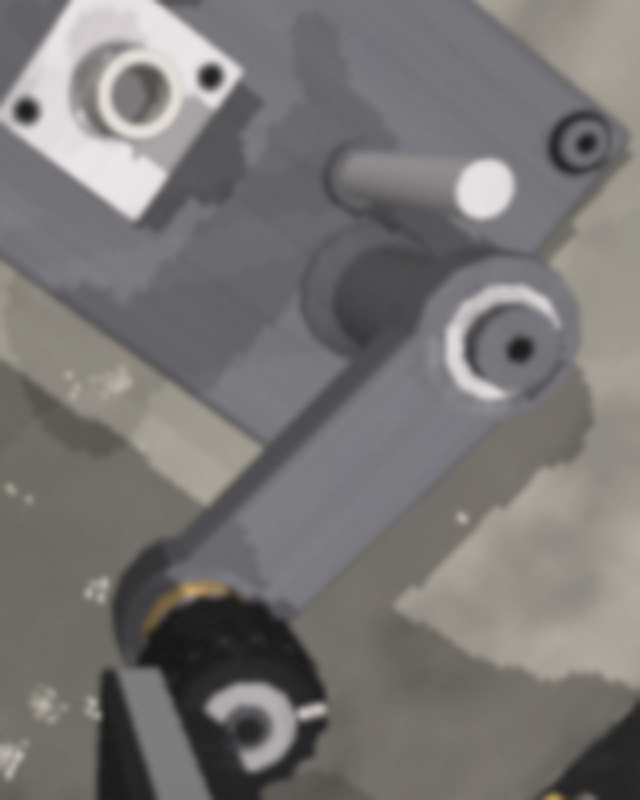

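View pics/w10b.png

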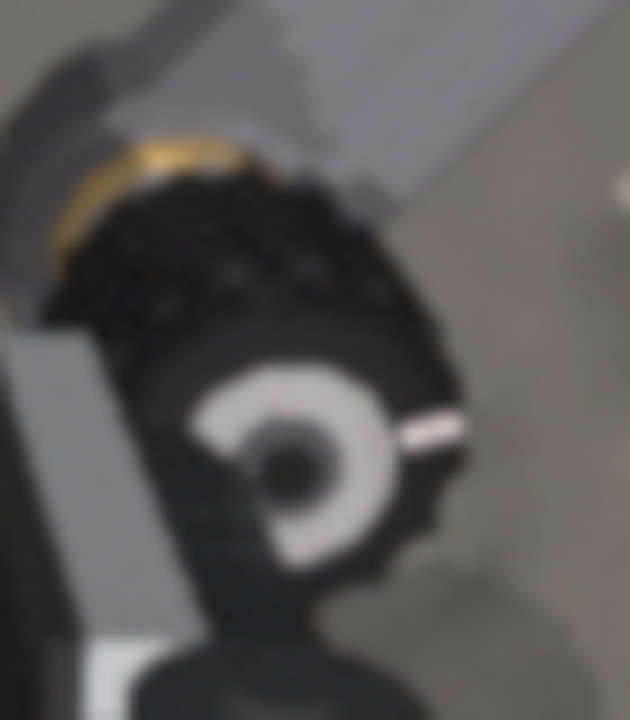

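Request:
{"name": "servo_tool", "arguments": {
  "motion": [
    [1,0.4,0,1],
    [1,0.4,0,1],
    [0.9,0.4,0,1],
    [0.8,0.2,0,1],
    [0,0,0,1],
    [0,0,0,1],
    [0,0,0,1],
    [0,0,0,1],
    [0,0,0,1],
    [0,0,0,1],
    [0,0,0,1],
    [0,0,0,0]
  ],
  "jaw": 0
}}

```text
t: 10.05
tcp_pos: [0.6241, 0.0791, 0.1727]
tool_rot: [0.708, -0.093, 0.692, 0.111]
contact_force: [0.1, -0.4, 0.0]
finger_gap: -0.0001
```

```bash
python3 look.py w11 wrist;python3 - <<'E'
from h import *
st=r.state(); print(st['joints'].round(2))
E
```

```text
10.05 [0.6241 0.0791 0.1727] [[0.019, -0.286, 0.958], [0.029, 0.958, 0.286], [-0.999, 0.022, 0.026]] [ 0.11 -0.45  0.01] [ 0.016  0.036 -0.017] -0.0001 j7 1.423
[ 0.42  0.54 -0.84  1.44  0.38  1.31  1.42]
```

View pics/w11.png

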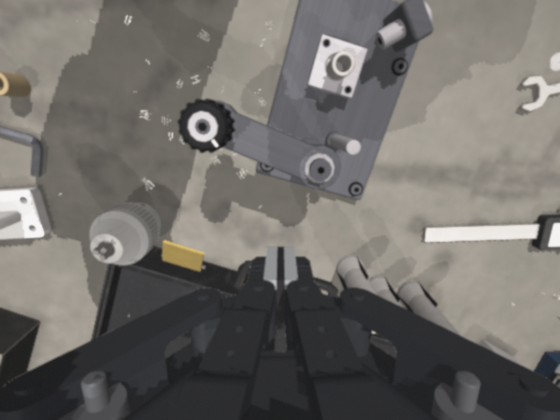

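Run:
```python
from h import *
import pickle
z=np.load('pics/w11.npz'); st=pickle.load(open('pics/w11.pkl','rb')); c=cam('wrist',st)
print(onz(c,204,126.5,.133),onz(c,319.5,169.5,.105),onz(c,319,169,.099),onz(c,342,63,.054))
save('w11a',z['im'],(160,80,380,210),3.6)
```

```text
[0.57375206 0.02175539 0.133     ] [0.58165409 0.09793136 0.105     ] [0.58212147 0.09863584 0.099     ] [0.50398278 0.09777893 0.054     ]
```

View pics/w11a.png

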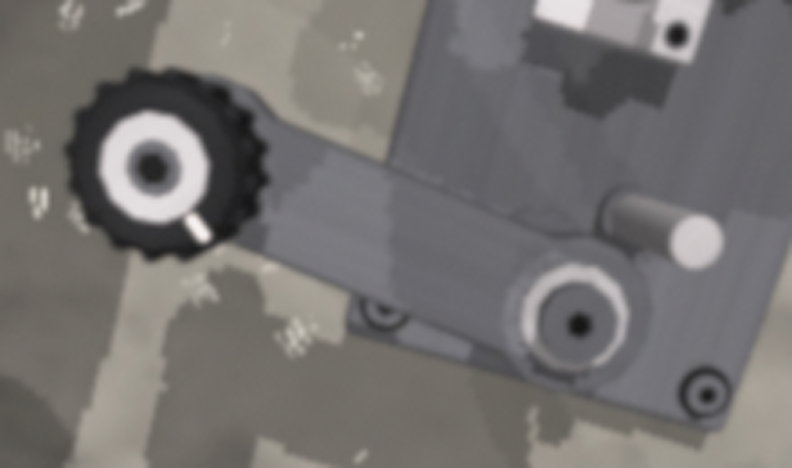

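Request:
{"name": "servo_tool", "arguments": {
  "motion": [
    [0,-0.4,-0.3,0],
    [0,-0.45,-0.7,0],
    [0,0,-1,0],
    [0,0,-0.8,0],
    [0,0,-0.1,0],
    [0,0,0,0]
  ]
}}

```text
t: 10.6
tcp_pos: [0.6228, 0.0527, 0.0814]
tool_rot: [0.709, -0.085, 0.692, 0.104]
contact_force: [0.4, 0.3, 0.3]
finger_gap: -0.0002
```

```bash
python3 look.py w12 wrist
```

```text
10.6 [0.6228 0.0527 0.0814] [[0.021, -0.265, 0.964], [0.029, 0.964, 0.265], [-0.999, 0.022, 0.028]] [0.37 0.26 0.32] [-0.042 -0.007 -0.026] -0.0002 j7 1.404
```

View pics/w12.png

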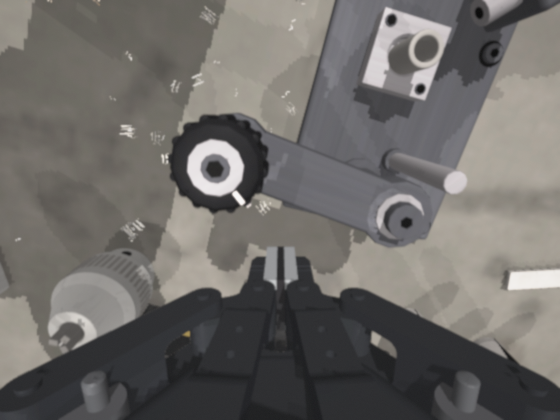

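Request:
{"name": "servo_tool", "arguments": {
  "motion": [
    [-0.3,0.05,-0.06,0],
    [-0.3,0.05,0,0],
    [-0.2,0,0,0],
    [-0.2,-0.05,0,0],
    [-0.2,-0.05,0,0],
    [0,0,0,0]
  ]
}}

```text
t: 11.15
tcp_pos: [0.5894, 0.0528, 0.0865]
tool_rot: [0.714, -0.084, 0.688, 0.102]
contact_force: [0.5, 0.0, -0.5]
finger_gap: 0.0001
```

```bash
python3 look.py w13 wrist
```

```text
11.15 [0.5894 0.0528 0.0865] [[0.033, -0.262, 0.965], [0.029, 0.965, 0.261], [-0.999, 0.02, 0.039]] [ 0.47  0.01 -0.54] [ 0.018  0.057 -0.004] 0.0001 j7 1.398
```

View pics/w13.png

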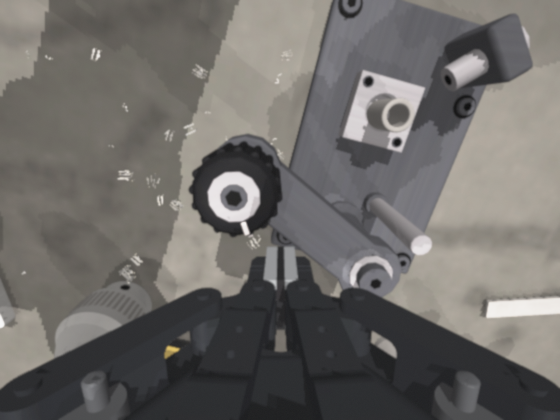

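Request:
{"name": "servo_tool", "arguments": {
  "motion": [
    [-0.05,0,-0.2,0],
    [-0.2,0.02,-0.15,0],
    [-0.2,0.03,-0.06,0],
    [-0.2,0.05,-0.06,0],
    [0,0,0,0]
  ]
}}

```text
t: 11.62
tcp_pos: [0.5745, 0.0545, 0.075]
tool_rot: [0.718, -0.084, 0.684, 0.1]
contact_force: [-0.8, -1.0, -0.5]
finger_gap: 0.0001
```

```bash
python3 look.py w14 wrist
```

```text
11.62 [0.5745 0.0545 0.075 ] [[0.044, -0.258, 0.965], [0.028, 0.966, 0.257], [-0.999, 0.016, 0.05]] [-0.76 -1.04 -0.47] [0.006 0.077 0.027] 0.0001 j7 1.382
```

View pics/w14.png

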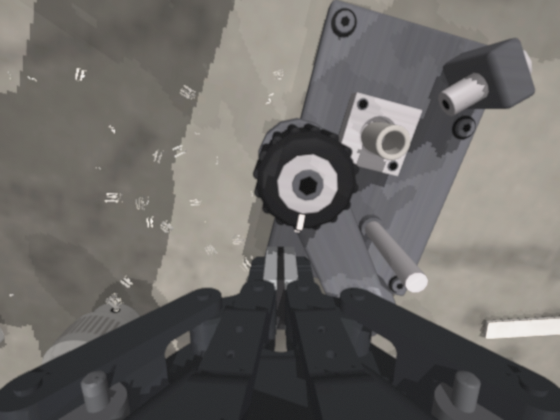

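Request:
{"name": "servo_tool", "arguments": {
  "motion": [
    [-0.2,0.06,0.02,0],
    [-0.2,0.1,0,0],
    [-0.2,0.1,0,0],
    [-0.15,0.15,0,0],
    [0,0,0,0]
  ]
}}

```text
t: 12.08
tcp_pos: [0.5517, 0.0659, 0.0751]
tool_rot: [0.718, -0.083, 0.684, 0.099]
contact_force: [0.6, -0.5, -0.1]
finger_gap: 0.0
```

```bash
python3 look.py w15 wrist
```

```text
12.08 [0.5517 0.0659 0.0751] [[0.045, -0.256, 0.966], [0.027, 0.967, 0.255], [-0.999, 0.015, 0.05]] [ 0.59 -0.46 -0.1 ] [0.006 0.057 0.024] 0.0 j7 1.359
```

View pics/w15.png

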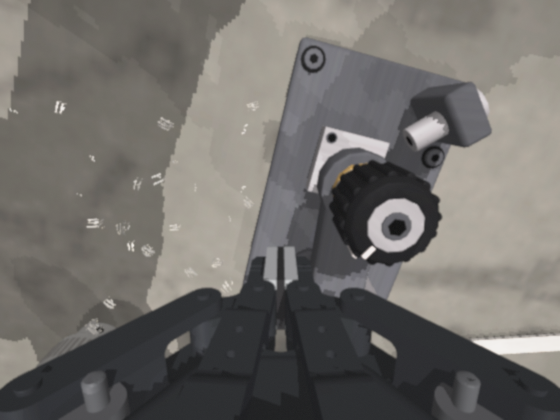

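Run:
```python
from h import *
import pickle
st=pickle.load(open('pics/w15.pkl','rb')); c=cam('wrist',st)
k=onz(c,396,226,.133); print(k, np.degrees(np.arctan2(k[1]-.0985,k[0]-.582)))
```

```text
[0.50269349 0.08820223 0.133     ] -172.60166476953046
```

Request:
{"name": "servo_tool", "arguments": {
  "motion": [
    [-0.04,0.1,0,0],
    [0,0.08,0,0],
    [0,0,0,0]
  ]
}}

```text
t: 12.38
tcp_pos: [0.5497, 0.0699, 0.0746]
tool_rot: [0.717, -0.084, 0.685, 0.098]
contact_force: [0.2, -2.1, 0.9]
finger_gap: -0.0001
```

Request:
{"name": "servo_tool", "arguments": {
  "motion": [
    [0,0.08,0,0],
    [0,0.06,0,0]
  ]
}}

```text
t: 12.55
tcp_pos: [0.5497, 0.0703, 0.0744]
tool_rot: [0.716, -0.085, 0.686, 0.095]
contact_force: [-1.7, -8.5, 5.6]
finger_gap: -0.0001
```

```bash
python3 look.py w16 wrist 300,100,500,300 3
python3 - <<'E'
from h import *
import pickle
save('w16f',np.load('pics/w16.npz')['im'])
E
```

```text
12.55 [0.5497 0.0703 0.0744] [[0.041, -0.252, 0.967], [0.02, 0.968, 0.251], [-0.999, 0.009, 0.044]] [-1.69 -8.51  5.63] [-1.732  0.358 -0.049] -0.0001 j7 1.339
```

View pics/w16f.png

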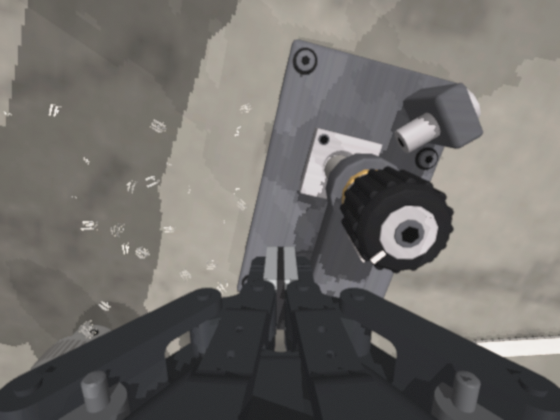

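Run:
```python
from h import *
import pickle
st=pickle.load(open('pics/w16.pkl','rb')); c=cam('wrist',st)
k=onz(c,408.5,233,.133); print(k, np.degrees(np.arctan2(k[1]-.0985,k[0]-.582)))
```

```text
[0.5019497  0.09715783 0.133     ] -179.03943447623814
```

Request:
{"name": "servo_tool", "arguments": {
  "motion": [
    [0,0.12,0,0],
    [0,0.12,0,0]
  ]
}}

```text
t: 12.77
tcp_pos: [0.5497, 0.0705, 0.0742]
tool_rot: [0.715, -0.085, 0.688, 0.089]
contact_force: [-3.3, -13.4, 8.8]
finger_gap: -0.0005
```

Request:
{"name": "servo_tool", "arguments": {
  "motion": [
    [0,-0.4,0,0],
    [0,-0.6,0.2,0],
    [0,0,0.8,0],
    [0,0,1,0],
    [0,0,1,0],
    [-0.3,0,0.5,0],
    [-0.5,0,0,0],
    [0,0,0,0]
  ],
  "jaw": 60
}}

```text
t: 13.43
tcp_pos: [0.522, 0.041, 0.1807]
tool_rot: [0.713, -0.083, 0.69, 0.094]
contact_force: [0.6, 0.4, -0.2]
finger_gap: 0.06
```

```bash
python3 look.py w17 wrist; python3 look.py t17 top 200,120,320,270 5;python3 look.py s17 side 220,150,320,245 8
```

```text
13.43 [0.522  0.041  0.1807] [[0.03, -0.248, 0.968], [0.018, 0.969, 0.248], [-0.999, 0.01, 0.034]] [ 0.63  0.44 -0.19] [-0.08   0.016  0.008] 0.06 j7 1.498
13.48 [0.5233 0.0406 0.1809] [[0.031, -0.248, 0.968], [0.018, 0.969, 0.247], [-0.999, 0.01, 0.035]] [ 0.   -1.    0.83] [ 0.051 -0.025 -0.023] 0.0601 j7 1.497
13.53 [0.5236 0.0402 0.1803] [[0.031, -0.247, 0.968], [0.018, 0.969, 0.247], [-0.999, 0.01, 0.034]] [-0.13  0.66  0.03] [ 0.011  0.015 -0.025] 0.06 j7 1.497
```

View pics/w17.png

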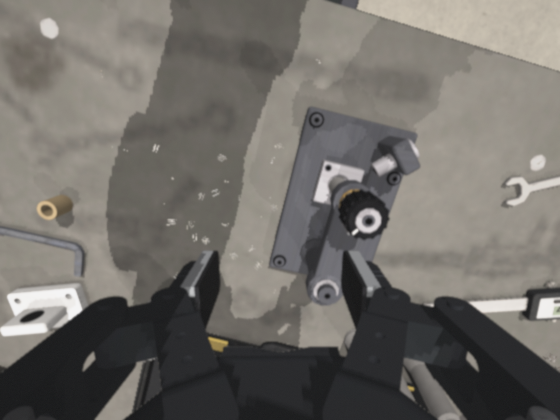

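View pics/s17.png

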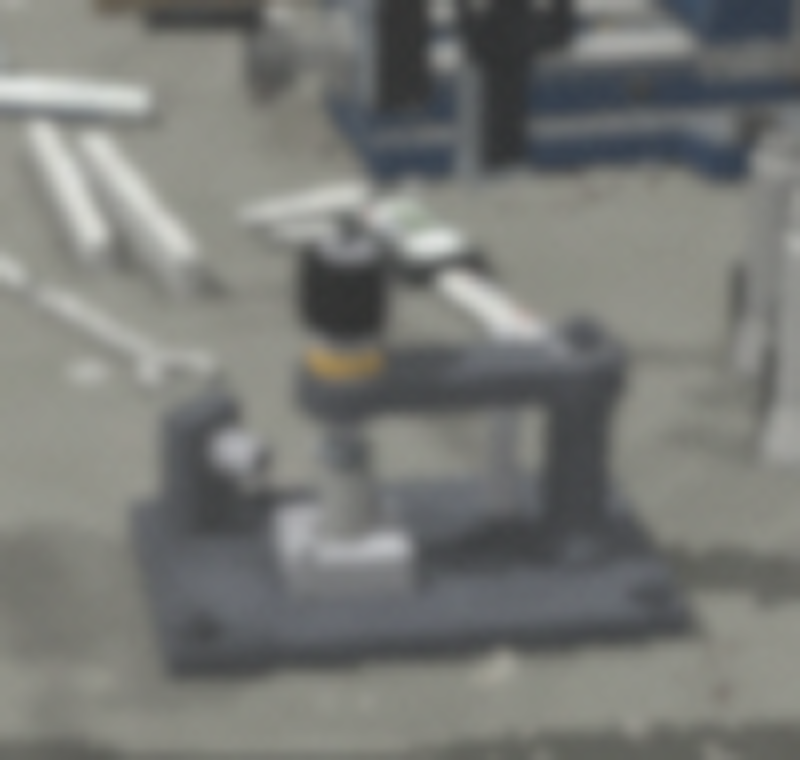

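Request:
{"name": "servo_tool", "arguments": {
  "motion": [
    [-0.3,0.7,0,0],
    [-0.3,0.7,0,0],
    [-0.1,0.5,0,0],
    [0,0.1,-0.3,0],
    [0,0,-0.3,0],
    [0,0,0,0]
  ]
}}

```text
t: 14.08
tcp_pos: [0.5028, 0.1, 0.1559]
tool_rot: [0.711, -0.08, 0.692, 0.093]
contact_force: [-0.7, -0.2, 0.6]
finger_gap: 0.06
```

```bash
python3 look.py w18 wrist
python3 - <<'E'
from h import *
import pickle
st=pickle.load(open('pics/w17.pkl','rb')); c=cam('wrist',st)
print(onz(c,368.5,220,.133)); d=np.load('pics/w17.npz')['d']; print([pt(c,u,v,d[v,u])[2] for u,v in [(361,215),(376,225),(372,212)]])
E
```

```text
14.08 [0.5028 0.1    0.1559] [[0.024, -0.244, 0.969], [0.021, 0.97, 0.244], [-0.999, 0.015, 0.028]] [-0.7  -0.21  0.57] [-0.055  0.009 -0.029] 0.06 j7 1.361
[0.50208479 0.09771145 0.133     ]
[np.float64(0.13132046893437305), np.float64(0.13158586891681032), np.float64(0.13130249243140038)]
```

View pics/w18.png

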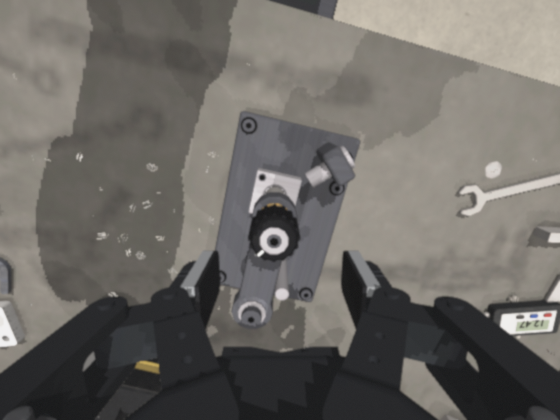

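Request:
{"name": "servo_tool", "arguments": {
  "motion": [
    [-0.01,-0.05,-0.6,0],
    [0,0,-0.6,0],
    [0,0,-0.35,0],
    [0,0,0,0]
  ]
}}

```text
t: 14.47
tcp_pos: [0.5046, 0.094, 0.1071]
tool_rot: [0.711, -0.078, 0.693, 0.091]
contact_force: [-0.0, 0.2, -0.1]
finger_gap: 0.0601
```

```bash
python3 look.py w19 wrist 180,170,380,320 4
```

```text
14.47 [0.5046 0.094  0.1071] [[0.023, -0.238, 0.971], [0.021, 0.971, 0.238], [-1.0, 0.015, 0.028]] [-0.02  0.19 -0.14] [-0.051  0.051  0.014] 0.0601 j7 1.323
```

View pics/w19.png

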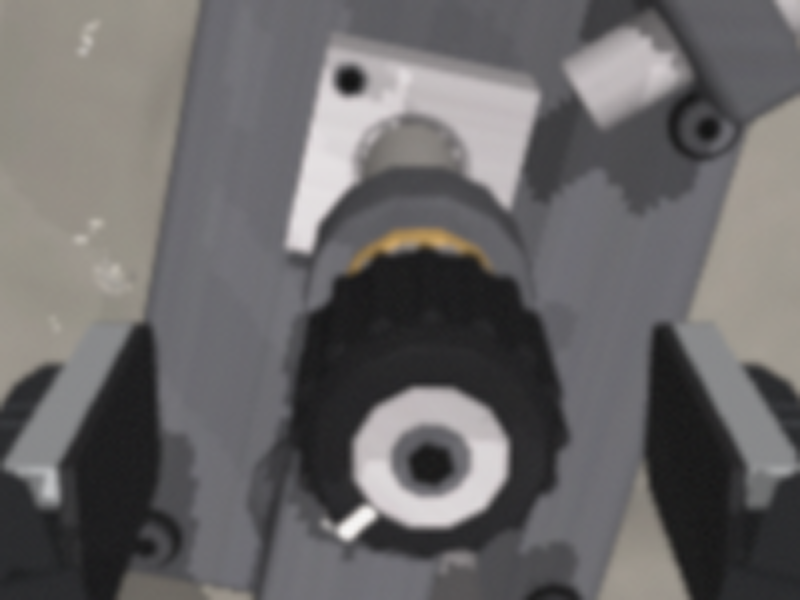

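Request:
{"name": "servo_tool", "arguments": {
  "motion": [
    [-0.06,0.15,-0.1,0],
    [0,0,0,0]
  ]
}}

```text
t: 14.68
tcp_pos: [0.5038, 0.0984, 0.1057]
tool_rot: [0.712, -0.078, 0.692, 0.091]
contact_force: [-0.5, -0.1, -0.4]
finger_gap: 0.0597
```

```bash
python3 look.py w20 wrist 180,170,380,320 4
```

```text
14.68 [0.5038 0.0984 0.1057] [[0.025, -0.237, 0.971], [0.022, 0.971, 0.236], [-0.999, 0.015, 0.029]] [-0.53 -0.07 -0.39] [-0.039  0.099 -0.033] 0.0597 j7 1.311
```

View pics/w20.png

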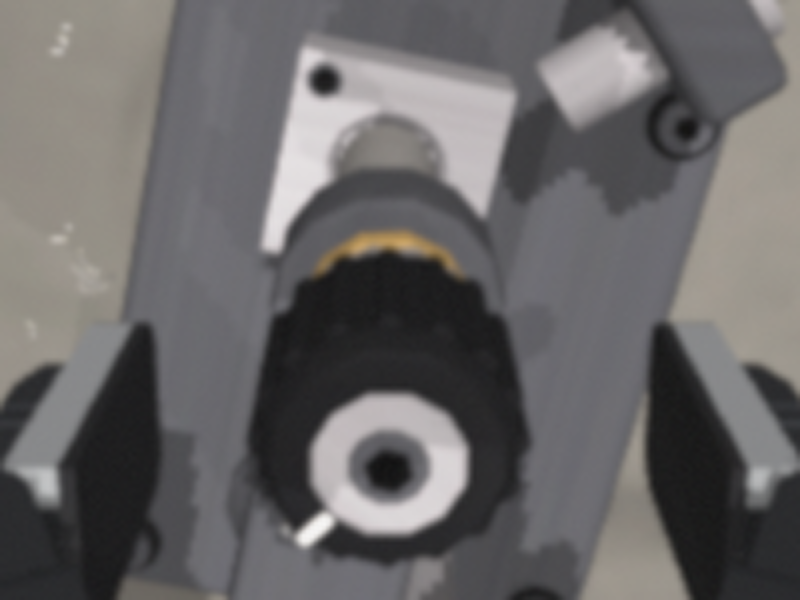

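Run:
```python
from h import *
import pickle
st=pickle.load(open('pics/w20.pkl','rb')); c=cam('wrist',st)
print(onz(c,276.5,286,.1315), onz(c,276.5,286,.133))
Rt=q2R(st['tool_rot']); print(st['tcp_pos']+Rt@[-.019,0,0])
```

```text
[0.50247617 0.09797048 0.1315    ] [0.50159683 0.0977538  0.133     ]
[0.50335761 0.0980033  0.12470207]
```

Request:
{"name": "servo_tool", "arguments": {
  "motion": [
    [-0.03,-0.05,-0.13,0],
    [0,0,0,0]
  ]
}}

```text
t: 14.9
tcp_pos: [0.5043, 0.0967, 0.1034]
tool_rot: [0.713, -0.078, 0.691, 0.091]
contact_force: [0.1, 0.1, -1.3]
finger_gap: 0.0603
```

```bash
python3 look.py w21 wrist 180,170,380,320 4
```

```text
14.9 [0.5043 0.0967 0.1034] [[0.028, -0.237, 0.971], [0.021, 0.971, 0.236], [-0.999, 0.014, 0.032]] [ 0.14  0.1  -1.26] [-0.01   0.039  0.075] 0.0603 j7 1.312
```

View pics/w21.png

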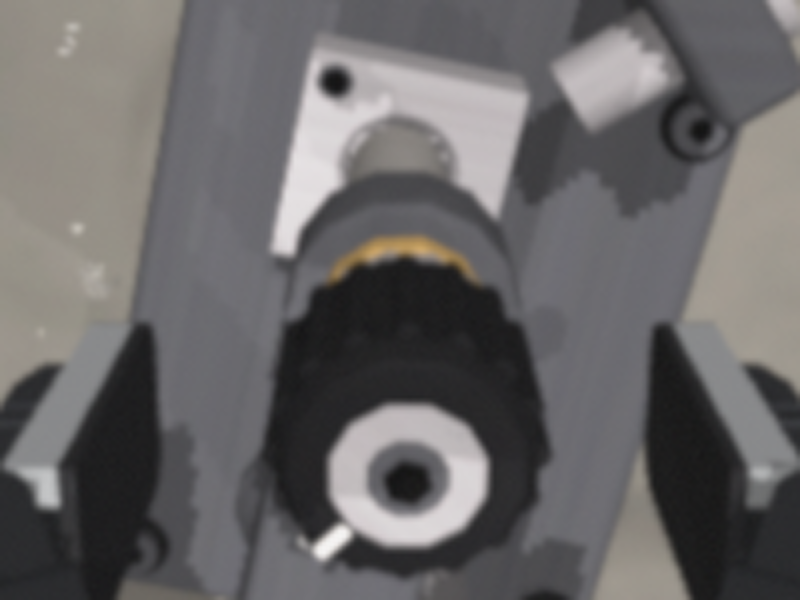

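Request:
{"name": "servo_tool", "arguments": {
  "motion": [
    [-0.08,0.01,-0.03,0],
    [0,0,0,0]
  ]
}}

```text
t: 15.12
tcp_pos: [0.5024, 0.0974, 0.1034]
tool_rot: [0.713, -0.078, 0.691, 0.091]
contact_force: [-0.8, 0.7, -0.5]
finger_gap: 0.06
```

Request:
{"name": "servo_tool", "arguments": {
  "motion": [
    [0,0,0,0],
    [0,0,0,0],
    [0,0,0,0],
    [0,0,0,0],
    [0,0,0,0],
    [0,0,0,0]
  ],
  "jaw": 22
}}

```text
t: 15.62
tcp_pos: [0.5027, 0.0968, 0.1042]
tool_rot: [0.714, -0.078, 0.69, 0.09]
contact_force: [-0.2, -0.5, 0.4]
finger_gap: 0.029
```

```bash
python3 look.py w22 wrist 180,170,380,320 4
```

```text
15.62 [0.5027 0.0968 0.1042] [[0.031, -0.237, 0.971], [0.02, 0.972, 0.236], [-0.999, 0.013, 0.035]] [-0.24 -0.5   0.44] [-0.148  0.12   0.014] 0.029 j7 1.312
```

View pics/w22.png

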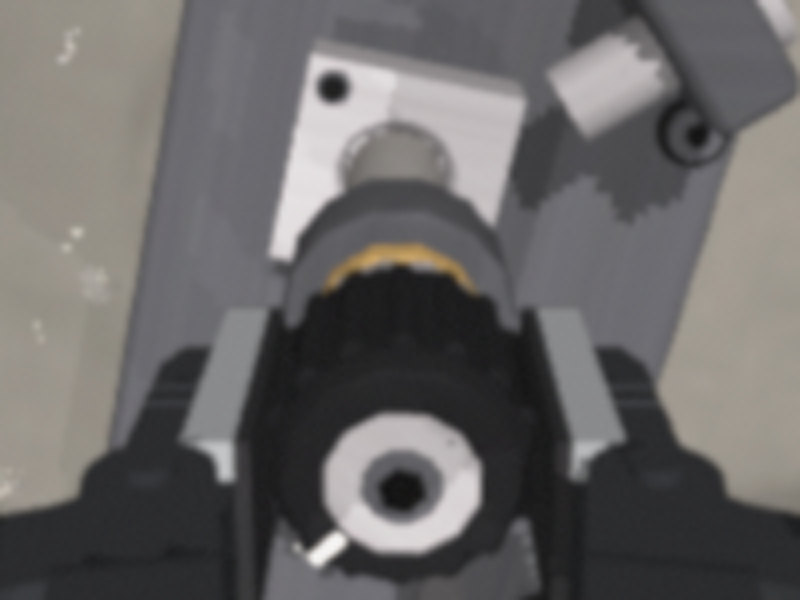

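Request:
{"name": "servo_tool", "arguments": {
  "motion": [
    [0,0,-0.003,-0.5],
    [0,0,-0.003,-0.5],
    [0,0,-0.003,-0.5],
    [0,0,-0.003,-0.5]
  ]
}}

```text
t: 16.0
tcp_pos: [0.5028, 0.0966, 0.1038]
tool_rot: [0.719, -0.003, 0.695, 0.013]
contact_force: [-0.8, -0.9, 1.7]
finger_gap: 0.029
```

```bash
cat > s.py <<'E'
from h import *
st=r.state(); Rt=q2R(st['tool_rot'])
print(round(st['t'],2),st['tcp_pos'].round(4),'yaw',np.degrees(np.arctan2(Rt[1,1],Rt[0,1])).round(2),'tilt',Rt[:2,0].round(3),st['contact_force'].round(2),'M',st['moment'].round(3),'j7',st['joints'][6].round(3),'tq7',st['joint_torque'].round(3)[4:],round(st['finger_gap'],4))
E
python3 s.py
```

```text
16.0 [0.5028 0.0966 0.1038] yaw 91.33 tilt [0.034 0.014] [-0.82 -0.87  1.68] M [-0.138  0.18   0.155] j7 1.105 tq7 [-0.063 -0.525  1.225] 0.029
```

```bash
cat > m.py <<'E'
from h import *
import sys
n=int(sys.argv[1]) if len(sys.argv)>1 else 6
A=[];B=[]
for i in range(n):
    st=r.state(); A.append(st['moment'][2]); B.append(st['joint_torque'][6]); 
    if i<n-1: r.read_camera('wrist')
Rt=q2R(st['tool_rot'])
print(np.round(A,3),'mean',np.mean(A).round(4),'j',np.round(B,3),'t',round(st['t'],2),st['tcp_pos'].round(4),'yaw',np.degrees(np.arctan2(Rt[1,1],Rt[0,1])).round(2),st['contact_force'].round(1),'j7',st['joints'][6].round(3))
E
python3 m.py 6
```

```text
[ 0.155  0.033 -0.095 -0.128 -0.136 -0.12 ] mean -0.0484 j [ 1.225  0.932 -1.106 -0.424 -0.045  0.094] t 16.25 [0.5028 0.0967 0.1038] yaw 91.57 [-0.4 -0.3  1.6] j7 1.109
```

Request:
{"name": "servo_tool", "arguments": {
  "motion": [
    [0,0,-0.006,-0.7],
    [0,0,-0.006,-0.7]
  ]
}}

```text
t: 16.42
tcp_pos: [0.5029, 0.0965, 0.1035]
tool_rot: [0.718, 0.046, 0.693, -0.038]
contact_force: [-1.6, -1.6, 2.9]
finger_gap: 0.0294
```

```bash
python3 s.py
```

```text
16.42 [0.5029 0.0965 0.1035] yaw 83.22 tilt [0.036 0.009] [-1.57 -1.57  2.89] M [-0.249  0.291  0.122] j7 0.968 tq7 [-0.03  -0.745  1.918] 0.0294
```

Request:
{"name": "servo_tool", "arguments": {
  "motion": [
    [0,0,-0.006,-0.5],
    [0,0,-0.006,-0.5]
  ]
}}

```text
t: 16.58
tcp_pos: [0.5029, 0.0965, 0.1033]
tool_rot: [0.715, 0.083, 0.69, -0.077]
contact_force: [-1.3, -2.0, 3.6]
finger_gap: 0.0292
```

```bash
python3 s.py
```

```text
16.58 [0.5029 0.0965 0.1033] yaw 77.04 tilt [0.036 0.005] [-1.26 -1.98  3.61] M [-0.272  0.335  0.129] j7 0.863 tq7 [-0.048 -0.794  1.151] 0.0292
```

Request:
{"name": "servo_tool", "arguments": {
  "motion": [
    [0,0,-0.006,-0.5],
    [0,0,-0.006,-0.5]
  ]
}}

```text
t: 16.75
tcp_pos: [0.503, 0.0964, 0.1032]
tool_rot: [0.71, 0.12, 0.684, -0.115]
contact_force: [-1.4, -0.8, 3.1]
finger_gap: 0.0292
```

```bash
python3 s.py
```

```text
16.75 [0.503  0.0964 0.1032] yaw 70.92 tilt [0.037 0.001] [-1.36 -0.81  3.09] M [-0.27   0.339  0.099] j7 0.759 tq7 [-0.054 -0.775  1.19 ] 0.0292
```

Request:
{"name": "servo_tool", "arguments": {
  "motion": [
    [0,0,-0.008,-0.5],
    [0,0,-0.008,-0.5]
  ]
}}

```text
t: 16.92
tcp_pos: [0.503, 0.0963, 0.103]
tool_rot: [0.703, 0.156, 0.677, -0.153]
contact_force: [-2.2, -0.9, 3.7]
finger_gap: 0.029
```

```bash
python3 s.py
```

```text
16.92 [0.503  0.0963 0.103 ] yaw 64.81 tilt [ 0.037 -0.004] [-2.15 -0.87  3.66] M [-0.263  0.377  0.067] j7 0.654 tq7 [-0.032 -0.901  1.198] 0.029
```

Request:
{"name": "servo_tool", "arguments": {
  "motion": [
    [0,0,-0.008,-0.5],
    [0,0,-0.008,-0.5]
  ]
}}

```text
t: 17.08
tcp_pos: [0.503, 0.0962, 0.1028]
tool_rot: [0.694, 0.192, 0.668, -0.19]
contact_force: [-1.4, -1.9, 4.0]
finger_gap: 0.0297
```

```bash
python3 s.py
```

```text
17.08 [0.503  0.0962 0.1028] yaw 58.7 tilt [ 0.036 -0.008] [-1.4  -1.88  3.96] M [-0.229  0.349  0.136] j7 0.549 tq7 [-0.008 -0.907  1.2  ] 0.0297
```

Request:
{"name": "servo_tool", "arguments": {
  "motion": [
    [0,0,-0.006,-0.5],
    [0,0,-0.006,-0.5]
  ]
}}

```text
t: 17.25
tcp_pos: [0.5029, 0.0962, 0.1027]
tool_rot: [0.683, 0.227, 0.657, -0.227]
contact_force: [-1.3, -2.0, 2.8]
finger_gap: 0.029
```

```bash
python3 s.py
```

```text
17.25 [0.5029 0.0962 0.1027] yaw 52.59 tilt [ 0.035 -0.012] [-1.29 -2.    2.83] M [-0.196  0.291  0.108] j7 0.444 tq7 [-0.013 -0.752  1.197] 0.029
```

Request:
{"name": "servo_tool", "arguments": {
  "motion": [
    [0,0,-0.006,-0.5],
    [0,0,-0.006,-0.5]
  ]
}}

```text
t: 17.42
tcp_pos: [0.5029, 0.0961, 0.1025]
tool_rot: [0.67, 0.261, 0.644, -0.263]
contact_force: [-1.5, -1.2, 3.7]
finger_gap: 0.0287
```

```bash
python3 s.py
```

```text
17.42 [0.5029 0.0961 0.1025] yaw 46.49 tilt [ 0.033 -0.016] [-1.52 -1.22  3.74] M [-0.211  0.309  0.087] j7 0.339 tq7 [-0.012 -0.749  1.196] 0.0287
```

Request:
{"name": "servo_tool", "arguments": {
  "motion": [
    [0,0,-0.006,-0.5],
    [0,0,-0.006,-0.5]
  ]
}}

```text
t: 17.58
tcp_pos: [0.5029, 0.096, 0.1023]
tool_rot: [0.655, 0.295, 0.629, -0.298]
contact_force: [-1.3, -2.0, 3.2]
finger_gap: 0.0289
```

```bash
python3 s.py
```

```text
17.58 [0.5029 0.096  0.1023] yaw 40.38 tilt [ 0.031 -0.02 ] [-1.29 -2.    3.15] M [-0.229  0.34   0.138] j7 0.234 tq7 [ 0.005 -0.758  1.194] 0.0289
```

Request:
{"name": "servo_tool", "arguments": {
  "motion": [
    [0,0,-0.006,-0.5],
    [0,0,-0.006,-0.5]
  ]
}}

```text
t: 17.75
tcp_pos: [0.5028, 0.096, 0.1021]
tool_rot: [0.638, 0.328, 0.612, -0.333]
contact_force: [-1.6, -1.0, 2.9]
finger_gap: 0.0288
```

```bash
python3 s.py
```

```text
17.75 [0.5028 0.096  0.1021] yaw 34.27 tilt [ 0.029 -0.023] [-1.56 -1.02  2.9 ] M [-0.272  0.289  0.117] j7 0.129 tq7 [ 0.016 -0.747  1.191] 0.0288
```

Request:
{"name": "servo_tool", "arguments": {
  "motion": [
    [0,0,-0.006,-0.5],
    [0,0,-0.006,-0.5]
  ]
}}

```text
t: 17.92
tcp_pos: [0.5028, 0.0959, 0.102]
tool_rot: [0.619, 0.36, 0.594, -0.367]
contact_force: [-0.9, -1.4, 3.5]
finger_gap: 0.0292
```

```bash
python3 s.py
```

```text
17.92 [0.5028 0.0959 0.102 ] yaw 28.16 tilt [ 0.026 -0.026] [-0.87 -1.43  3.45] M [-0.264  0.263  0.133] j7 0.025 tq7 [ 0.024 -0.733  1.186] 0.0292
```

Request:
{"name": "servo_tool", "arguments": {
  "motion": [
    [0,0,-0.006,-0.5],
    [0,0,-0.006,-0.5]
  ]
}}

```text
t: 18.08
tcp_pos: [0.5028, 0.0958, 0.1018]
tool_rot: [0.599, 0.391, 0.574, -0.399]
contact_force: [-2.0, -1.2, 4.8]
finger_gap: 0.0294
```

```bash
python3 s.py
```

```text
18.08 [0.5028 0.0958 0.1018] yaw 22.06 tilt [ 0.023 -0.029] [-2.01 -1.18  4.8 ] M [-0.25   0.378  0.127] j7 -0.079 tq7 [ 0.037 -0.834  1.177] 0.0294
```

Request:
{"name": "servo_tool", "arguments": {
  "motion": [
    [0,0,-0.006,-0.5],
    [0,0,-0.006,-0.5]
  ]
}}

```text
t: 18.25
tcp_pos: [0.5028, 0.0958, 0.1018]
tool_rot: [0.577, 0.421, 0.552, -0.431]
contact_force: [-1.3, -0.7, 4.5]
finger_gap: 0.0297
```

```bash
python3 s.py
```

```text
18.25 [0.5028 0.0958 0.1018] yaw 15.95 tilt [ 0.019 -0.032] [-1.33 -0.7   4.46] M [-0.264  0.41   0.132] j7 -0.183 tq7 [ 0.047 -0.839  1.163] 0.0297
```

```bash
python3 look.py w23 wrist 180,170,380,320 4; python3 look.py s23 side 220,150,320,245 8
```

```text
18.25 [0.5028 0.0958 0.1018] [[0.019, 0.961, 0.274], [-0.032, 0.275, -0.961], [-0.999, 0.01, 0.036]] [-1.33 -0.7   4.46] [-0.264  0.41   0.132] 0.0297 j7 -0.183
18.3 [0.5027 0.0958 0.1018] [[0.019, 0.962, 0.271], [-0.032, 0.271, -0.962], [-0.999, 0.01, 0.036]] [-2.31 -1.23  4.82] [-0.288  0.464  0.072] 0.0295 j7 -0.187
```

View pics/w23.png

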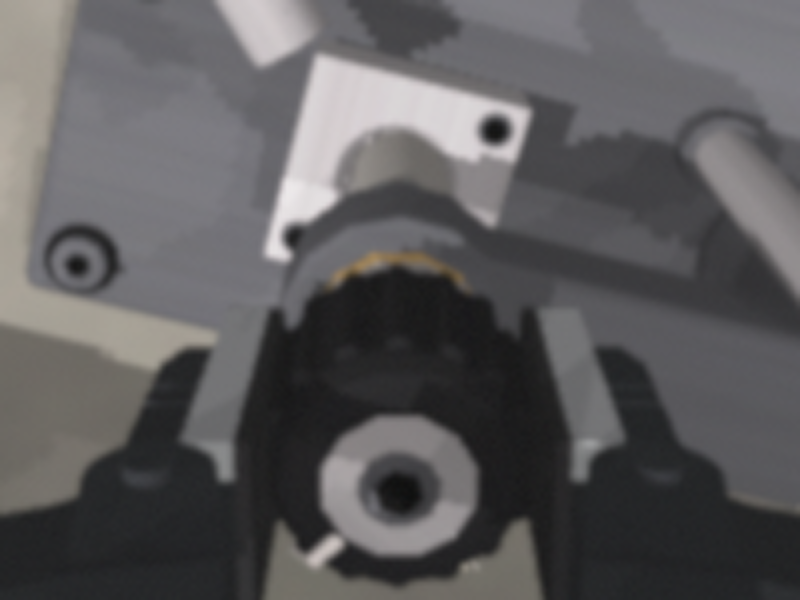

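View pics/s23.png

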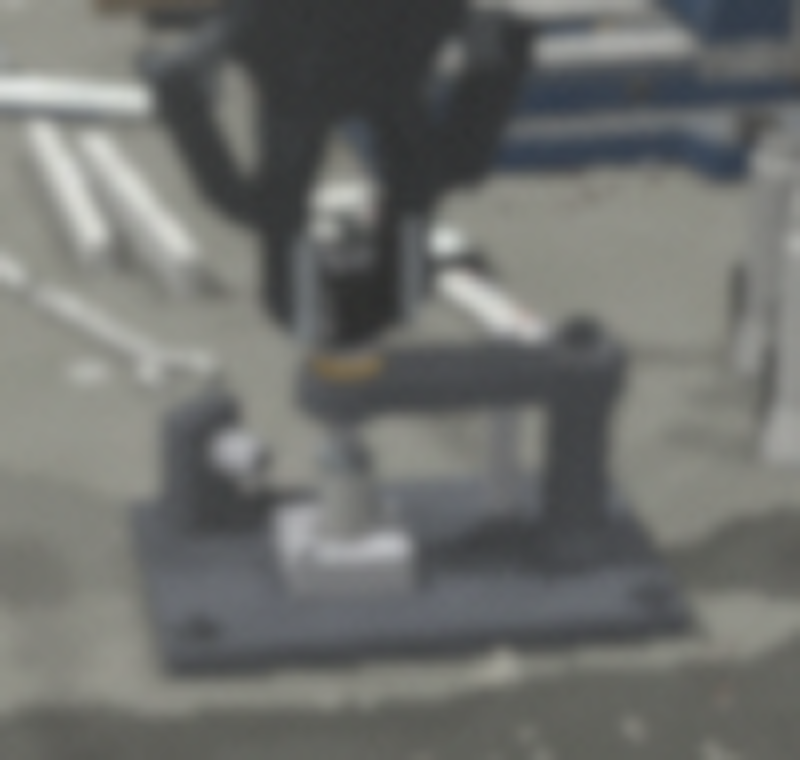

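```bash
sed -i "s/st\['tcp_pos'\].round(4)/st['tcp_pos'].round(5)/" s.py; python3 s.py
```

```text
18.35 [0.50276 0.09582 0.10178] yaw 16.02 tilt [ 0.019 -0.032] [-2.61 -0.88  5.09] M [-0.266  0.464 -0.114] j7 -0.182 tq7 [ 0.043 -0.879 -1.101] 0.0293
```

Request:
{"name": "servo_tool", "arguments": {
  "motion": [
    [0,0,-0.006,-0.5],
    [0,0,-0.006,-0.5]
  ]
}}

```text
t: 18.52
tcp_pos: [0.5027, 0.0957, 0.1018]
tool_rot: [0.555, 0.447, 0.531, -0.459]
contact_force: [-2.0, -1.3, 4.0]
finger_gap: 0.0292
```

```bash
python3 s.py
```

```text
18.52 [0.50275 0.09574 0.10177] yaw 10.29 tilt [ 0.016 -0.034] [-1.98 -1.34  3.97] M [-0.254  0.522  0.056] j7 -0.279 tq7 [ 0.079 -0.938  1.187] 0.0292
```

Run:
```python
from h import *
import pickle
for w in ['w22','w23']:
    z=np.load(f'pics/{w}.npz'); d=z['d']; st=pickle.load(open(f'pics/{w}.pkl','rb'));c=cam('wrist',st)
    im=z['im'].astype(int).sum(2)
    m=np.zeros(im.shape,bool); m[272:310,258:302]=True
    m&=(im>400)&(d>.09)&(d<.13)
    print(w,m.sum(),np.median(d[m]), np.median([pt(c,u,v,d[v,u])[2] for v,u in np.argwhere(m)]),np.median(np.argwhere(m),0), st['tcp_pos'][2])
```

```text
w22 473 0.1286205 0.13115261705440745 [283. 280.] 0.1041591916627239
w23 97 0.12913504 0.1289064916347528 [288. 266.] 0.1018199139273375
```

Request:
{"name": "servo_tool", "arguments": {
  "motion": [
    [0,0,0,0],
    [0,0,0,0],
    [0,0,0,0],
    [0,0,0.3,0],
    [0,0,0.8,0],
    [0,0,0.7,0],
    [0,-0.3,0.2,1],
    [0,-1,0,1],
    [0,-1,0,1],
    [0,-1,0,1],
    [0,-0.5,0,1],
    [0,0,0,1]
  ],
  "jaw": 60
}}

```text
t: 19.52
tcp_pos: [0.5024, -0.0181, 0.1694]
tool_rot: [0.677, 0.244, 0.649, -0.246]
contact_force: [0.6, -0.1, -0.8]
finger_gap: 0.06
```

```bash
python3 look.py w24 wrist; python3 s.py
```

```text
19.52 [ 0.5024 -0.0181  0.1694] [[0.036, 0.65, 0.759], [-0.016, 0.76, -0.65], [-0.999, 0.011, 0.037]] [ 0.6  -0.1  -0.81] [ 0.012 -0.004  0.044] 0.06 j7 0.716
19.57 [ 0.50246 -0.01723  0.16954] yaw 49.96 tilt [ 0.036 -0.015] [ 0.91 -0.83  0.32] M [-0.012  0.061  0.022] j7 0.724 tq7 [-0.083 -0.259 -2.068] 0.0602
```

View pics/w24.png

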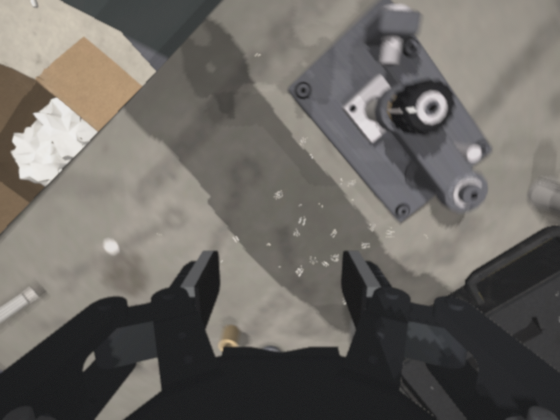

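Now rotate ~36° more and lower for an oblique view of the collar.

Request:
{"name": "servo_tool", "arguments": {
  "motion": [
    [0,0,-0.5,1],
    [0,0,-0.8,1],
    [0,0,-0.8,1],
    [0,0,-0.7,1],
    [0,0,-0.2,1],
    [0,0,0,1],
    [0,0,0,0]
  ],
  "jaw": 0
}}

```text
t: 20.15
tcp_pos: [0.5045, -0.0137, 0.0808]
tool_rot: [0.722, 0.023, 0.691, -0.011]
contact_force: [0.7, 0.4, -0.5]
finger_gap: -0.0
```

```bash
python3 look.py w25 wrist; python3 s.py
```

```text
20.15 [ 0.5045 -0.0137  0.0808] [[0.044, 0.048, 0.998], [0.017, 0.999, -0.048], [-0.999, 0.019, 0.044]] [ 0.7   0.38 -0.52] [-0.015  0.034 -0.008] -0.0 j7 1.307
20.2 [ 0.50466 -0.0136   0.08105] yaw 86.93 tilt [0.045 0.017] [-0.7   0.17 -0.39] M [-0.02   0.039 -0.013] j7 1.301 tq7 [ 0.12  -0.33   1.451] 0.0001
```

View pics/w25.png

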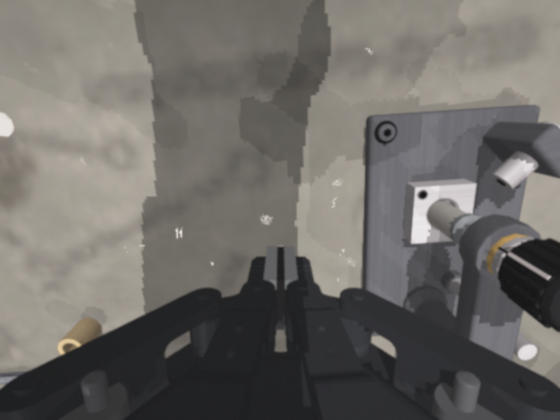

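Run:
```python
from h import *
save('w25a',np.load('pics/w25.npz')['im'],(440,180,560,330),5.3)
save('w25b',np.load('pics/w25.npz')['im'],(470,220,540,300),8)
```

```text
(no output)
```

View pics/w25a.png

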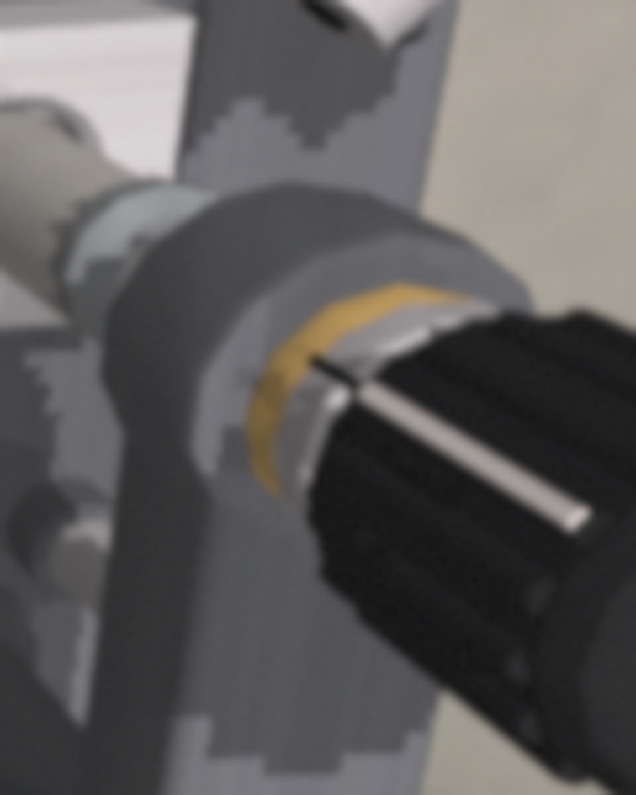

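View pics/w25b.png

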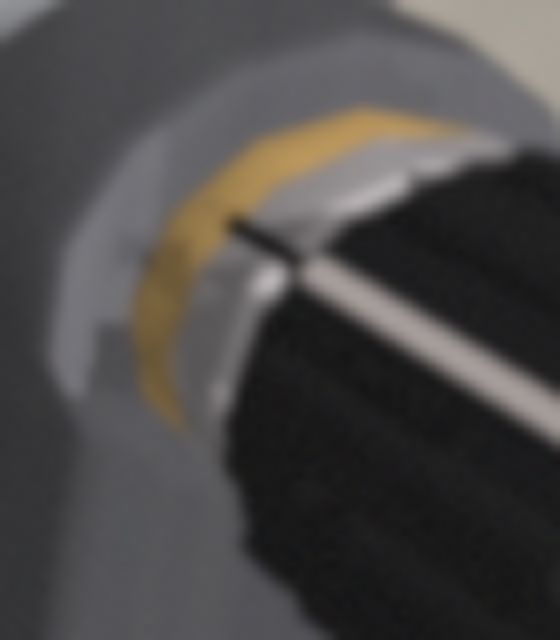

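Request:
{"name": "servo_tool", "arguments": {
  "motion": [
    [0,0,1,0],
    [0,0,1,0.5],
    [0,0,0.8,1],
    [0,0.3,0,1],
    [0,0.8,0,1],
    [0,0.8,0,1],
    [0,0.8,0,1],
    [0,0.6,0,1],
    [0,0.2,0,1],
    [0,0,0,0.5],
    [0,0,0,0],
    [0,0,0,0]
  ],
  "jaw": 60
}}

```text
t: 21.2
tcp_pos: [0.5063, 0.1031, 0.1794]
tool_rot: [0.672, -0.254, 0.639, 0.275]
contact_force: [-0.2, 0.4, 0.4]
finger_gap: 0.0598
```

```bash
python3 look.py w26 wrist; python3 s.py
```

```text
21.2 [0.5063 0.1031 0.1794] [[0.032, -0.694, 0.719], [0.045, 0.72, 0.692], [-0.998, 0.01, 0.054]] [-0.18  0.39  0.44] [-0.046  0.109  0.053] 0.0598 j7 1.927
21.25 [0.50641 0.10296 0.17939] yaw 133.93 tilt [0.032 0.045] [-0.68 -0.2   1.23] M [-0.025  0.023  0.04 ] j7 1.927 tq7 [-0.024 -0.221  0.123] 0.0602
```

View pics/w26.png

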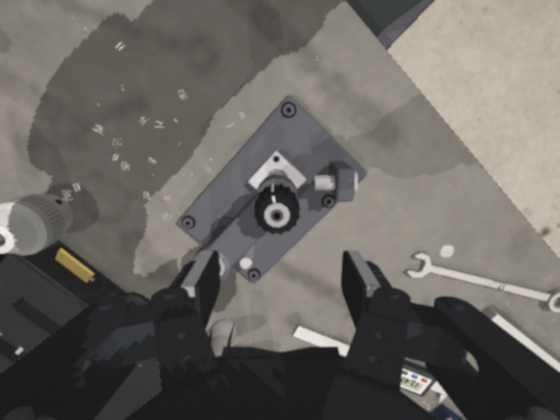

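Request:
{"name": "servo_tool", "arguments": {
  "motion": [
    [-0.1,-0.15,-0.6,0],
    [0,-0.03,-0.7,0],
    [0,0,-0.6,0],
    [0,0,-0.4,0],
    [0,0,0,0]
  ]
}}

```text
t: 21.67
tcp_pos: [0.5051, 0.0952, 0.1104]
tool_rot: [0.677, -0.248, 0.64, 0.266]
contact_force: [-0.0, -1.0, -0.3]
finger_gap: 0.0601
```

```bash
python3 s.py
```

```text
21.67 [0.50508 0.09524 0.11035] yaw 132.61 tilt [0.039 0.042] [-0.01 -0.96 -0.28] M [-0.026  0.034 -0.005] j7 1.864 tq7 [ 0.189 -1.055 -0.148] 0.0601
```

Request:
{"name": "servo_tool", "arguments": {
  "motion": [
    [-0.08,0.06,-0.25,0],
    [0,0,0,0]
  ]
}}

```text
t: 21.83
tcp_pos: [0.5027, 0.0965, 0.1028]
tool_rot: [0.677, -0.246, 0.641, 0.264]
contact_force: [-0.4, 0.3, -0.7]
finger_gap: 0.0603
```

```bash
python3 s.py; python3 look.py w27 wrist 180,170,380,320 4
```

```text
21.83 [0.50265 0.09646 0.10278] yaw 132.29 tilt [0.038 0.042] [-0.36  0.27 -0.7 ] M [-0.099  0.019  0.014] j7 1.85 tq7 [ 0.127 -0.849 -0.185] 0.0603
21.83 [0.5027 0.0965 0.1028] [[0.038, -0.673, 0.739], [0.042, 0.74, 0.672], [-0.998, 0.005, 0.057]] [-0.36  0.27 -0.7 ] [-0.099  0.019  0.014] 0.0603 j7 1.85
```

View pics/w27.png

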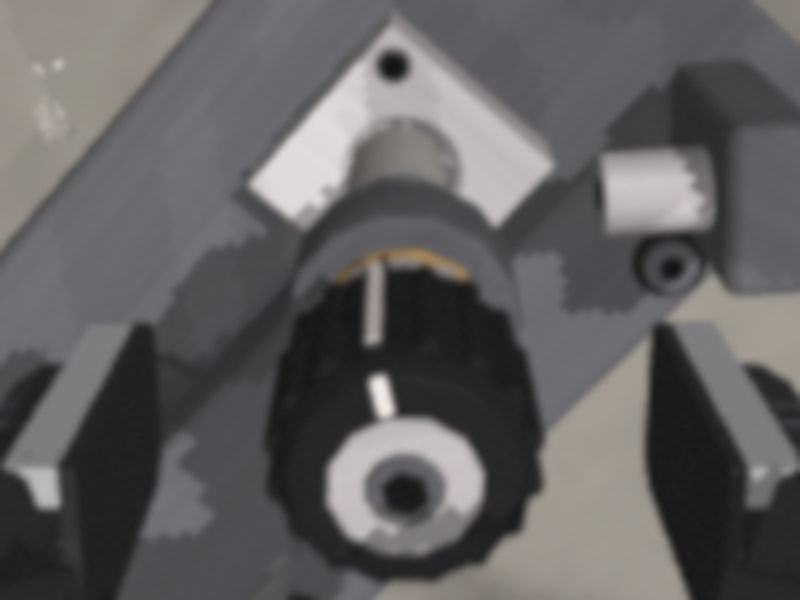

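Request:
{"name": "servo_tool", "arguments": {
  "motion": [
    [0,0,-0.02,0],
    [0,0,0,0],
    [0,0,0,0],
    [0,0,0,0],
    [0,0,0,0],
    [0,0,0,0]
  ],
  "jaw": 22
}}

```text
t: 22.38
tcp_pos: [0.504, 0.0971, 0.1055]
tool_rot: [0.679, -0.246, 0.64, 0.263]
contact_force: [0.3, 0.6, -2.6]
finger_gap: 0.0289
```

```bash
python3 s.py; python3 look.py w28 wrist 240,220,320,280 10;python3 s.py
```

```text
22.38 [0.504   0.09707 0.10547] yaw 132.23 tilt [0.042 0.042] [ 0.28  0.64 -2.6 ] M [-0.023 -0.008  0.021] j7 1.849 tq7 [ 0.033 -0.212 -0.012] 0.0289
22.38 [0.504  0.0971 0.1055] [[0.042, -0.672, 0.739], [0.042, 0.74, 0.671], [-0.998, 0.003, 0.059]] [ 0.28  0.64 -2.6 ] [-0.023 -0.008  0.021] 0.0289 j7 1.849
22.43 [0.50403 0.0971  0.10548] yaw 132.23 tilt [0.042 0.042] [ 0.18  0.59 -2.53] M [-0.051  0.059  0.019] j7 1.849 tq7 [-0.002 -0.302 -0.012] 0.029
```

View pics/w28.png

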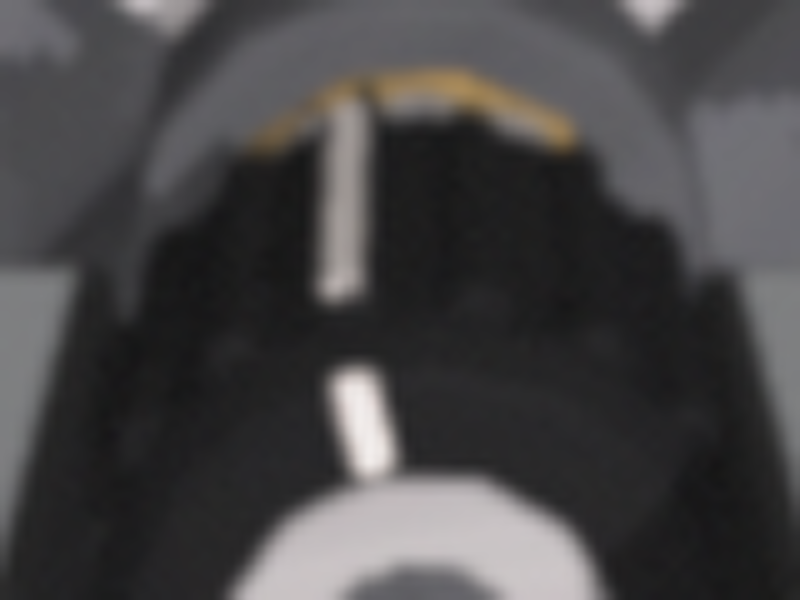

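Request:
{"name": "servo_tool", "arguments": {
  "motion": [
    [0,0,0,-0.5],
    [0,0,0,-0.5]
  ]
}}

```text
t: 22.6
tcp_pos: [0.5042, 0.0971, 0.1054]
tool_rot: [0.692, -0.212, 0.652, 0.227]
contact_force: [-0.6, 0.0, -1.9]
finger_gap: 0.0291
```

```bash
python3 s.py; python3 look.py w29 wrist 240,220,320,280 10;python3 s.py
```

```text
22.6 [0.50415 0.09715 0.10541] yaw 126.16 tilt [0.046 0.037] [-0.61  0.   -1.93] M [-0.189  0.077  0.134] j7 1.746 tq7 [-0.136 -0.411  1.332] 0.0291
22.6 [0.5042 0.0971 0.1054] [[0.046, -0.59, 0.806], [0.037, 0.807, 0.589], [-0.998, 0.003, 0.059]] [-0.61  0.   -1.93] [-0.189  0.077  0.134] 0.0291 j7 1.746
22.65 [0.50413 0.09715 0.10543] yaw 125.94 tilt [0.047 0.037] [ 0.13 -0.15 -3.46] M [-0.224 -0.073  0.093] j7 1.742 tq7 [-0.345 -0.408  0.889] 0.0292
```

View pics/w29.png

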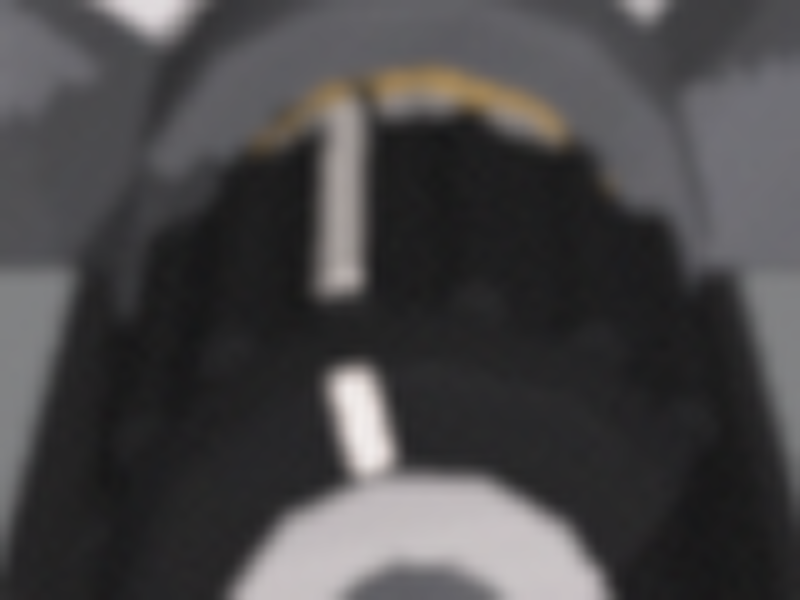

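Request:
{"name": "servo_tool", "arguments": {
  "motion": [
    [0,0,0,-0.5],
    [0,0,0,-0.5]
  ]
}}

```text
t: 22.82
tcp_pos: [0.5042, 0.097, 0.1054]
tool_rot: [0.703, -0.176, 0.663, 0.189]
contact_force: [-0.7, 0.8, -2.3]
finger_gap: 0.0292
```

```bash
python3 s.py; python3 look.py w30 wrist 240,220,320,280 10;python3 s.py
```

```text
22.82 [0.50425 0.09696 0.1054 ] yaw 119.94 tilt [0.05  0.032] [-0.69  0.79 -2.27] M [-0.176  0.148  0.192] j7 1.639 tq7 [-0.126 -0.482  1.158] 0.0292
22.82 [0.5042 0.097  0.1054] [[0.05, -0.499, 0.865], [0.032, 0.867, 0.498], [-0.998, 0.002, 0.059]] [-0.69  0.79 -2.27] [-0.176  0.148  0.192] 0.0292 j7 1.639
22.87 [0.5042  0.09699 0.10538] yaw 119.73 tilt [0.05  0.032] [-0.25 -0.56 -3.19] M [-0.339 -0.087  0.032] j7 1.635 tq7 [-0.441 -0.488  0.783] 0.0291
```

View pics/w30.png

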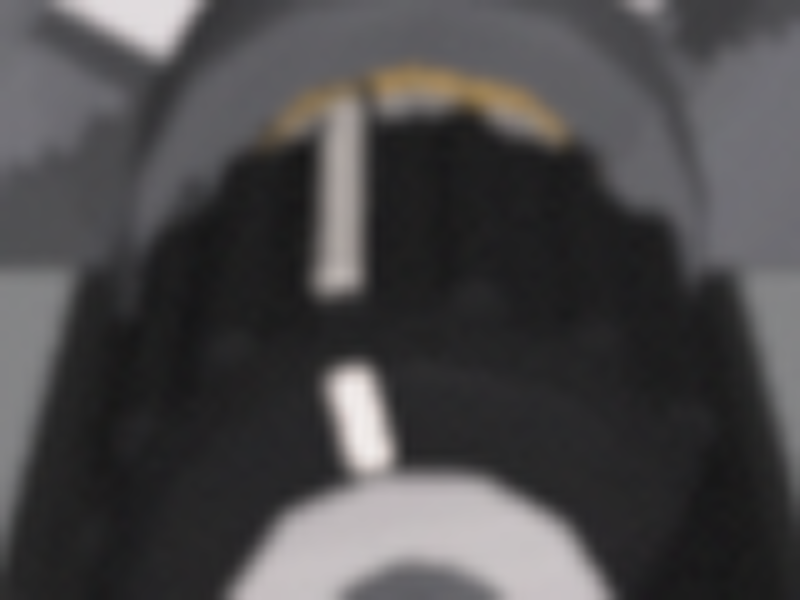

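Request:
{"name": "servo_tool", "arguments": {
  "motion": [
    [0,0,0,-0.4],
    [0,0,0,-0.4]
  ]
}}

```text
t: 23.03
tcp_pos: [0.5043, 0.0968, 0.1053]
tool_rot: [0.71, -0.148, 0.67, 0.159]
contact_force: [-1.3, 0.7, -2.3]
finger_gap: 0.029
```

```bash
python3 s.py; python3 look.py w31 wrist 240,220,320,280 10;python3 s.py
```

```text
23.03 [0.50429 0.09678 0.10534] yaw 115.08 tilt [0.053 0.027] [-1.31  0.7  -2.29] M [-0.153  0.076  0.172] j7 1.554 tq7 [-0.101 -0.496  0.825] 0.029
23.03 [0.5043 0.0968 0.1053] [[0.053, -0.424, 0.904], [0.027, 0.906, 0.423], [-0.998, 0.002, 0.059]] [-1.31  0.7  -2.29] [-0.153  0.076  0.172] 0.029 j7 1.554
23.08 [0.50425 0.09683 0.10537] yaw 114.92 tilt [0.053 0.027] [-1.38 -0.11 -2.18] M [-0.267  0.034  0.125] j7 1.551 tq7 [-0.362 -0.522  0.52 ] 0.0294
```

View pics/w31.png

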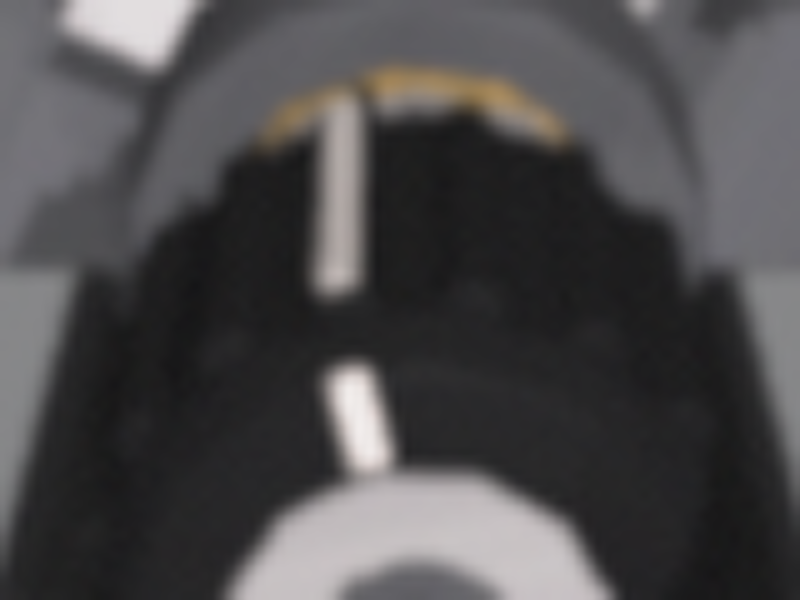

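Request:
{"name": "servo_tool", "arguments": {
  "motion": [
    [0,0,0,-0.4],
    [0,0,0,-0.4]
  ]
}}

```text
t: 23.25
tcp_pos: [0.5043, 0.0966, 0.1053]
tool_rot: [0.716, -0.121, 0.675, 0.129]
contact_force: [-1.6, 0.2, -2.0]
finger_gap: 0.029
```

```bash
python3 s.py; python3 look.py w32 wrist 240,220,320,280 10;python3 s.py
```

```text
23.25 [0.50434 0.09662 0.10531] yaw 110.34 tilt [0.055 0.022] [-1.6   0.23 -1.99] M [-0.151  0.144  0.191] j7 1.472 tq7 [-0.1   -0.534  0.844] 0.029
23.25 [0.5043 0.0966 0.1053] [[0.055, -0.348, 0.936], [0.022, 0.938, 0.347], [-0.998, 0.002, 0.059]] [-1.6   0.23 -1.99] [-0.151  0.144  0.191] 0.029 j7 1.472
23.3 [0.50428 0.09664 0.10531] yaw 110.19 tilt [0.055 0.022] [ 0.26 -0.6  -2.38] M [-0.302  0.042  0.088] j7 1.469 tq7 [-0.341 -0.569  0.503] 0.0294
```

View pics/w32.png

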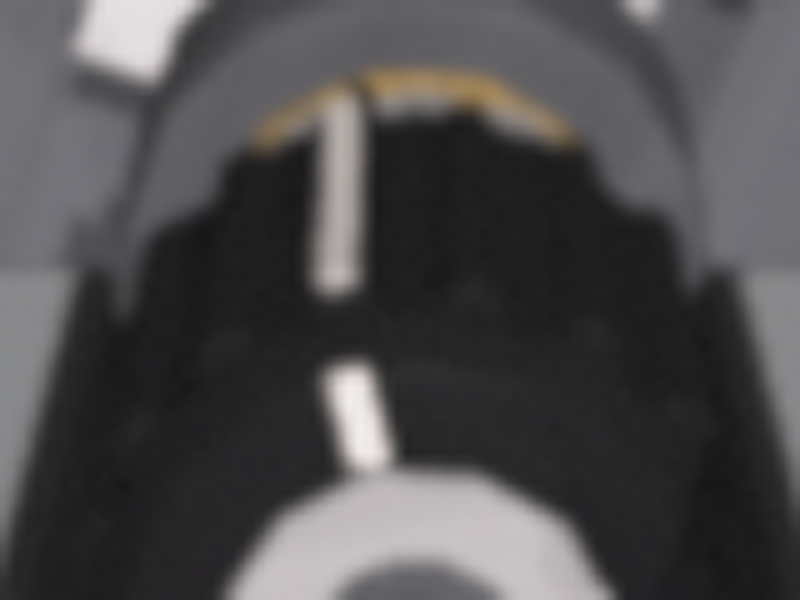

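Run:
```python
from h import *
rows=[]
for w in ['w27','w28','w29','w30','w31','w32']:
    im=np.load(f'pics/{w}.npz')['im'][224:240,264:292] if w!='w27' else np.load(f'pics/{w}.npz')['im'][230:246,264:292]
    rows.append(cv2.resize(im,None,fx=14,fy=14,interpolation=cv2.INTER_CUBIC))
    rows[-1]=cv2.convertScaleAbs(rows[-1],alpha=1.3)
A=np.vstack(rows[:1]+rows[1:3]);B=np.vstack(rows[3:])
cv2.imwrite('pics/cmp.png',np.hstack([A,B])[:,:,::-1])
```

```text
(no output)
```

View pics/cmp.png

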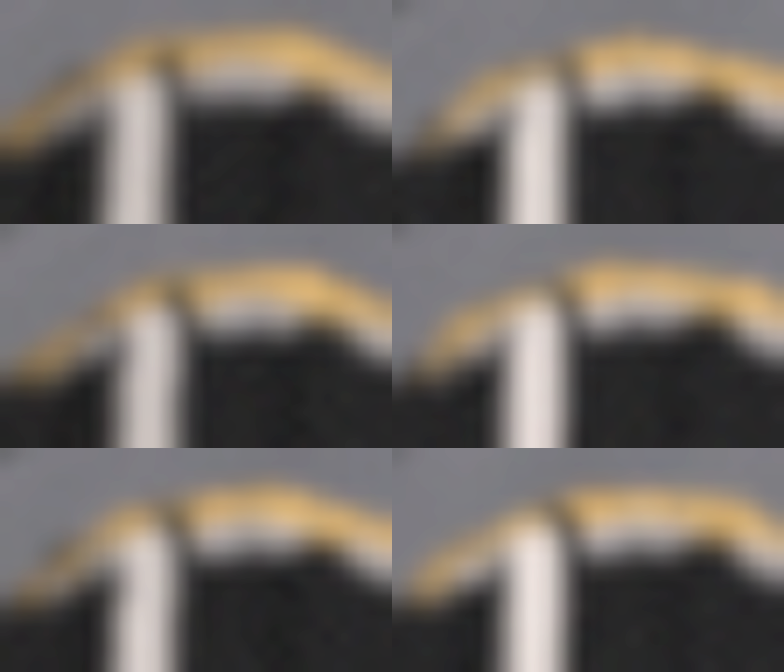

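Request:
{"name": "servo_tool", "arguments": {
  "motion": [
    [0,0,0,-0.4],
    [0,0,0,-0.4]
  ]
}}

```text
t: 23.47
tcp_pos: [0.5044, 0.0964, 0.1053]
tool_rot: [0.721, -0.093, 0.68, 0.1]
contact_force: [-0.7, -0.1, -1.9]
finger_gap: 0.0288
```

```bash
cat > lk.py <<'E'
from h import *
import sys,os
os.system('python3 s.py')
w=sys.argv[1]
im,d=r.read_camera('wrist'); np.savez(f'pics/{w}.npz',im=im,d=d)
R=[]
for a in [sys.argv[2],w]:
    i=np.load(f'pics/{a}.npz')['im'][222:240,262:294]
    R.append(cv2.convertScaleAbs(cv2.resize(i,None,fx=14,fy=14,interpolation=cv2.INTER_CUBIC),alpha=1.3))
cv2.imwrite(f'pics/{w}.png',np.vstack(R)[:,:,::-1])
E
python3 lk.py w33 w28
```

```text
23.47 [0.50436 0.09643 0.10529] yaw 105.66 tilt [0.056 0.017] [-0.74 -0.12 -1.9 ] M [-0.225  0.192  0.208] j7 1.389 tq7 [-0.092 -0.563  0.835] 0.0288
this script no longer has the robotException ignored in: <_io.TextIOWrapper mode='rw' encoding='UTF-8'>
Traceback (most recent call last):
BrokenPipeError: [Errno 32] Broken pipe
```

```bash
sed -i '/os.system/d' lk.py; python3 lk.py w33 w28
```

```text
(no output)
```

View pics/w33.png

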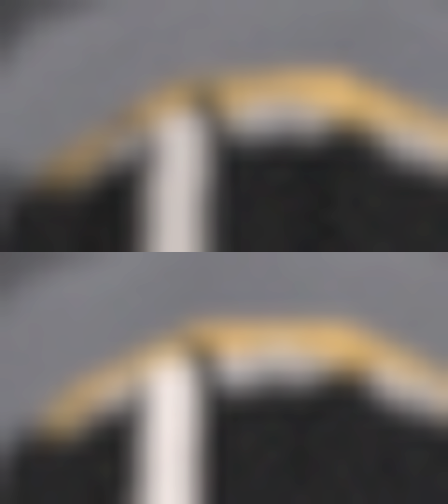

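Request:
{"name": "servo_tool", "arguments": {
  "motion": [
    [0,0,0,-0.4],
    [0,0,0,-0.4]
  ]
}}

```text
t: 23.68
tcp_pos: [0.5044, 0.0963, 0.1053]
tool_rot: [0.724, -0.066, 0.683, 0.07]
contact_force: [-0.6, 0.4, -2.1]
finger_gap: 0.0287
```

```bash
python3 s.py; python3 lk.py w34 w28
```

```text
23.68 [0.50437 0.09628 0.10526] yaw 101.02 tilt [0.057 0.012] [-0.57  0.36 -2.08] M [-0.167  0.172  0.148] j7 1.307 tq7 [-0.084 -0.59   0.824] 0.0287
```

View pics/w34.png

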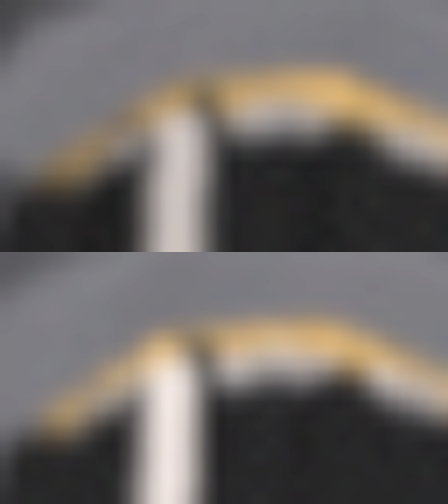

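Request:
{"name": "servo_tool", "arguments": {
  "motion": [
    [0,0,0,-0.4],
    [0,0,0,-0.4]
  ]
}}

```text
t: 23.9
tcp_pos: [0.5044, 0.0961, 0.1052]
tool_rot: [0.726, -0.038, 0.685, 0.041]
contact_force: [-0.4, 0.5, -2.5]
finger_gap: 0.029
```

```bash
python3 s.py; python3 lk.py w35 w33
```

```text
23.9 [0.50441 0.09609 0.10523] yaw 96.4 tilt [0.058 0.007] [-0.44  0.54 -2.53] M [-0.185  0.214  0.214] j7 1.226 tq7 [-0.074 -0.618  0.816] 0.029
```

View pics/w35.png

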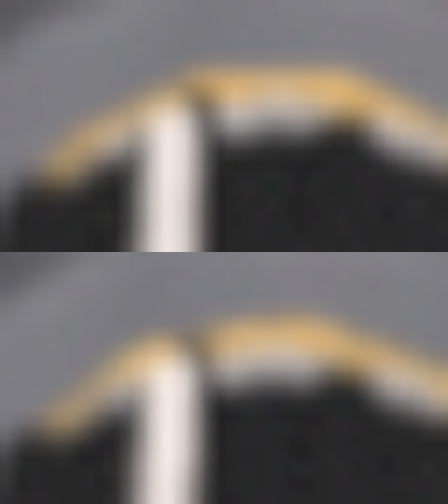

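Request:
{"name": "servo_tool", "arguments": {
  "motion": [
    [0,0,0,-0.4],
    [0,0,0,-0.4]
  ]
}}

```text
t: 24.12
tcp_pos: [0.5044, 0.0959, 0.1052]
tool_rot: [0.727, -0.011, 0.686, 0.012]
contact_force: [0.0, 0.3, -2.1]
finger_gap: 0.0292
```

```bash
python3 s.py; python3 lk.py w36 w35
```

```text
24.12 [0.50437 0.09592 0.10521] yaw 91.81 tilt [0.058 0.002] [ 0.01  0.34 -2.05] M [-0.233  0.244  0.179] j7 1.144 tq7 [-0.055 -0.665  0.813] 0.0292
```

View pics/w36.png

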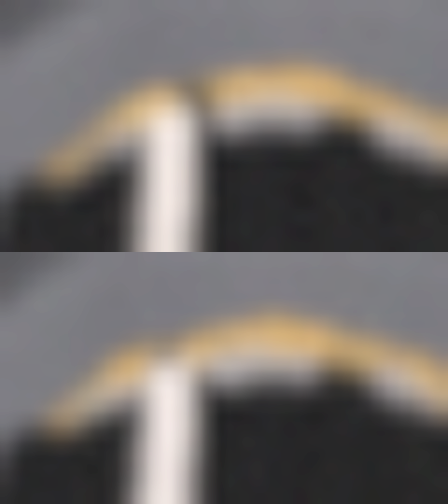

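Run:
```python
from h import *
R=[]
for w in ['w34','w35','w36']:
    im=np.load(f'pics/{w}.npz')['im'][222:242,260:298]
    R.append(cv2.resize(im,None,fx=9,fy=9,interpolation=cv2.INTER_NEAREST))
cv2.imwrite('pics/cmp2.png',cv2.convertScaleAbs(np.vstack(R),alpha=1.4)[:,:,::-1])
```

```text
(no output)
```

View pics/cmp2.png

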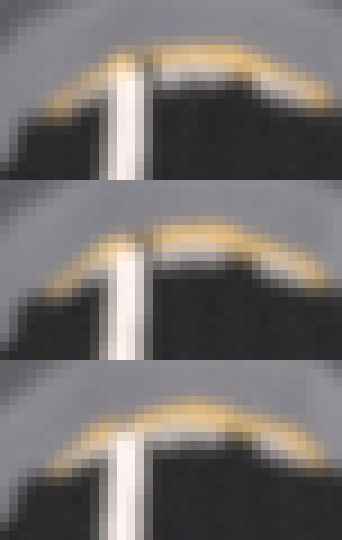

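Request:
{"name": "servo_tool", "arguments": {
  "motion": [
    [0,0,0,0],
    [0,0,0,0],
    [0,0,0,0],
    [0,0,0.3,0],
    [0,0,0.8,0],
    [0,0,0.9,0],
    [-0.2,-0.5,0,-1],
    [-0.4,-0.8,0,-1],
    [-0.4,-0.8,0,-1],
    [-0.4,-0.7,0,-1],
    [-0.4,-0.5,0,-1],
    [0,0,0,0]
  ],
  "jaw": 60
}}

```text
t: 25.17
tcp_pos: [0.4512, -0.0027, 0.1763]
tool_rot: [0.709, 0.17, 0.661, -0.176]
contact_force: [0.3, 0.0, 0.3]
finger_gap: 0.0601
```

```bash
python3 s.py
```

```text
25.17 [ 0.45124 -0.00272  0.17631] yaw 61.71 tilt [ 0.064 -0.025] [0.34 0.02 0.3 ] M [0.033 0.017 0.011] j7 0.965 tq7 [-0.217 -0.485 -1.152] 0.0601
```

Request:
{"name": "servo_tool", "arguments": {
  "motion": [
    [0,0,-0.7,0],
    [0,0,-0.9,0],
    [0,0,-0.9,0],
    [0,0,-0.5,0],
    [0,0,0,0]
  ],
  "jaw": 0
}}

```text
t: 25.58
tcp_pos: [0.4557, -0.0026, 0.0901]
tool_rot: [0.715, 0.167, 0.657, -0.173]
contact_force: [-0.6, -0.6, 0.1]
finger_gap: 0.0006
```

```bash
python3 s.py; python3 look.py w37 wrist; python3 look.py s37 side 220,150,320,245 8
python3 - <<'E'
from h import *
save('w37a',np.load('pics/w37.npz')['im'],(400,150,560,330),4.4)
E
```

```text
25.58 [ 0.45567 -0.00264  0.09007] yaw 62.18 tilt [ 0.078 -0.027] [-0.64 -0.61  0.14] M [0.033 0.145 0.01 ] j7 0.875 tq7 [ 0.677 -1.405 -0.537] 0.0006
25.58 [ 0.4557 -0.0026  0.0901] [[0.078, 0.467, 0.881], [-0.027, 0.884, -0.466], [-0.997, 0.013, 0.081]] [-0.64 -0.61  0.14] [0.033 0.145 0.01 ] 0.0006 j7 0.875
25.63 [ 0.4563 -0.0024  0.0913] [[0.079, 0.467, 0.881], [-0.027, 0.884, -0.466], [-0.997, 0.013, 0.082]] [-0.34  1.2   0.42] [0.004 0.066 0.003] -0.0001 j7 0.876
```

View pics/w37a.png

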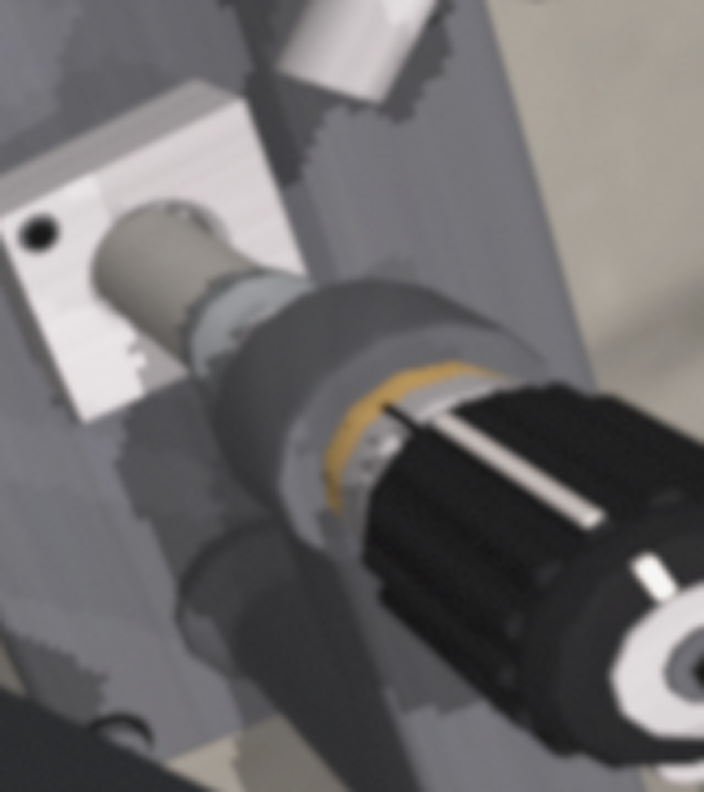

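View pics/s37.png

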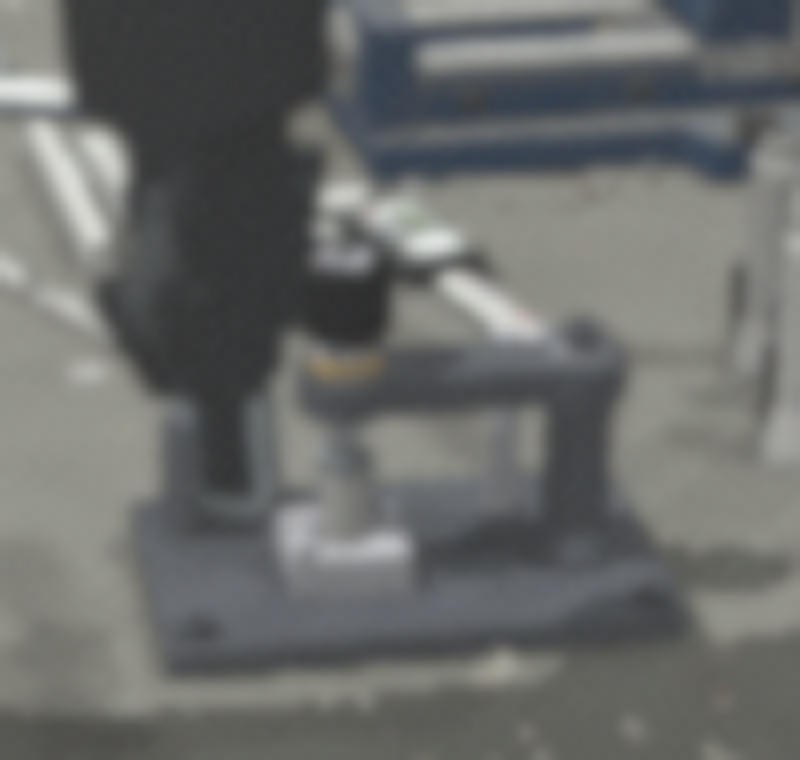

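Request:
{"name": "servo_tool", "arguments": {
  "motion": [
    [0,-0.3,0.6,0],
    [0,-0.6,1,0],
    [0,-0.6,1,0],
    [0,-0.3,0.8,0],
    [0,0,0,0],
    [0,0,0,0]
  ]
}}

```text
t: 26.18
tcp_pos: [0.4602, -0.0551, 0.2089]
tool_rot: [0.72, 0.165, 0.653, -0.167]
contact_force: [-1.2, 0.6, -0.6]
finger_gap: -0.0001
```

```bash
python3 s.py; python3 look.py w38 wrist; python3 look.py t38 top 200,120,380,270 4.4
python3 - <<'E'
from h import *
save('w38a',np.load('pics/w38.npz')['im'],(330,40,530,240),3.5)
E
```

```text
26.18 [ 0.46017 -0.05506  0.20886] yaw 62.88 tilt [ 0.091 -0.026] [-1.2   0.64 -0.56] M [ 0.012  0.126 -0.023] j7 1.128 tq7 [ 0.165 -0.44   0.193] -0.0001
26.18 [ 0.4602 -0.0551  0.2089] [[0.091, 0.456, 0.885], [-0.026, 0.89, -0.455], [-0.995, 0.019, 0.093]] [-1.2   0.64 -0.56] [ 0.012  0.126 -0.023] -0.0001 j7 1.128
26.23 [ 0.4606 -0.0549  0.2091] [[0.092, 0.455, 0.885], [-0.026, 0.89, -0.455], [-0.995, 0.019, 0.094]] [0.08 0.23 0.6 ] [0.038 0.09  0.014] 0.0001 j7 1.128
```

View pics/w38.png

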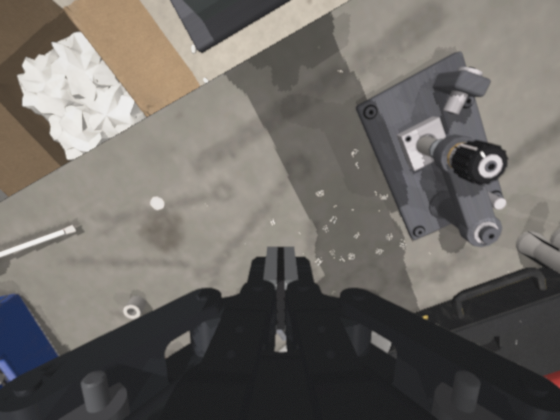

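View pics/w38a.png

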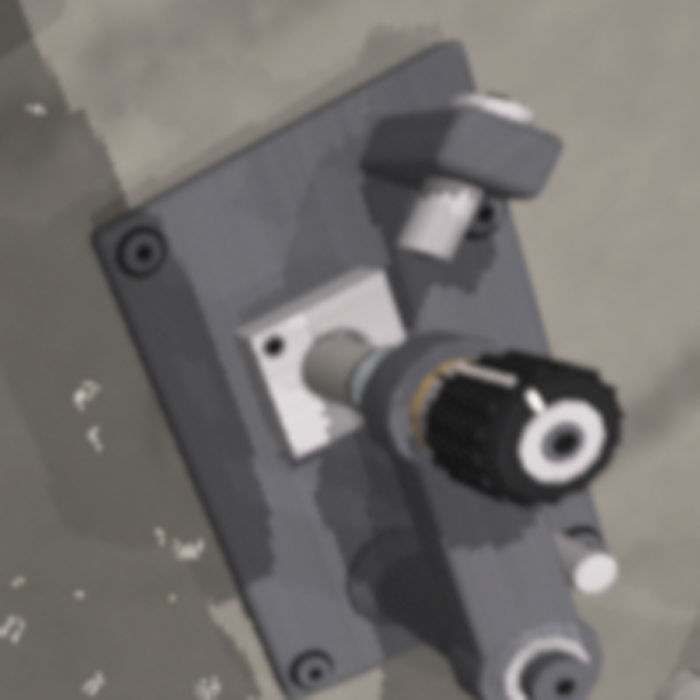

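View pics/t38.png

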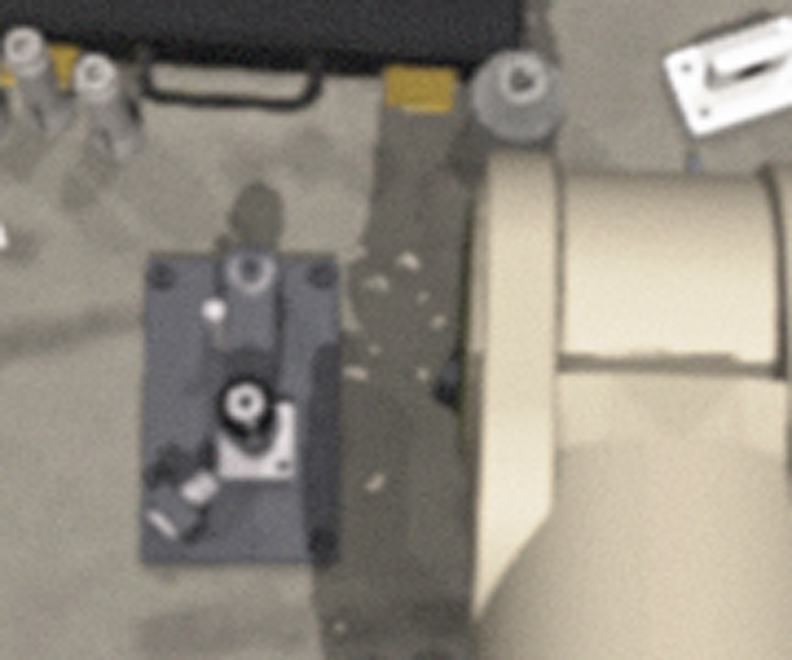

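Run:
```python
from h import *
import pickle
def az(c,u,v,r_,K):
    o,w=ray(c,u,v); o2=o[:2]-K; w2=w[:2]
    a=w2@w2;b=2*o2@w2;cc=o2@o2-r_*r_; D=b*b-4*a*cc
    if D<0: return None
    t=(-b-np.sqrt(D))/(2*a); p=o+w*t; q=p[:2]-K
    return np.degrees(np.arctan2(q[1],q[0])).round(1)%360,p[2].round(4)
D={'w25':(440,180,5.3,[(372,392),(580,517)],[(317,361),(350,383)]),'w37':(400,150,4.4,[(445,418),(597,518)],[(390,409),(418,427)])}
for K in [(.5022,.0963),(.502,.098),(.5035,.097),(.501,.097)]:
  for w,(x,y,s,W,B) in D.items():
    st=pickle.load(open(f'pics/{w}.pkl','rb'));c=cam('wrist',st);K=np.array(K)
    f=lambda p,r_:az(c,x+p[0]/s-.5,y+p[1]/s-.5,r_,K)
    print(K,w,'white',[f(p,.0155) for p in W],'black',[f(p,.0115) for p in B],[f(p,.0105) for p in B])
```

```text
[0.5022 0.0963] w25 white [(np.float64(228.5), np.float64(0.1059)), (np.float64(228.2), np.float64(0.1251))] black [(np.float64(226.3), np.float64(0.0956)), (np.float64(226.9), np.float64(0.0997))] [(np.float64(225.3), np.float64(0.0945)), (np.float64(226.0), np.float64(0.0986))]
[0.5022 0.0963] w37 white [(np.float64(186.8), np.float64(0.1048)), (np.float64(186.9), np.float64(0.1243))] black [(np.float64(190.9), np.float64(0.0951)), (np.float64(190.4), np.float64(0.0996))] [(np.float64(189.1), np.float64(0.094)), (np.float64(188.5), np.float64(0.0984))]
[0.502 0.098] w25 white [(np.float64(232.5), np.float64(0.1047)), (np.float64(232.2), np.float64(0.1241))] black [(np.float64(231.8), np.float64(0.0944)), (np.float64(232.4), np.float64(0.0985))] [(np.float64(231.3), np.float64(0.0933)), (np.float64(232.0), np.float64(0.0974))]
[0.502 0.098] w37 white [(np.float64(193.0), np.float64(0.1047)), (np.float64(193.1), np.float64(0.1242))] black [(np.float64(199.0), np.float64(0.0949)), (np.float64(198.5), np.float64(0.0993))] [(np.float64(198.0), np.float64(0.0937)), (np.float64(197.5), np
[... 434 characters left out ...]
np.float64(0.0935)), (np.float64(190.2), np.float64(0.098))] [(np.float64(188.9), np.float64(0.0924)), (np.float64(188.3), np.float64(0.0969))]
[0.501 0.097] w25 white [(np.float64(233.6), np.float64(0.1061)), (np.float64(233.3), np.float64(0.1253))] black [(np.float64(233.3), np.float64(0.0958)), (np.float64(233.9), np.float64(0.0999))] [(np.float64(232.9), np.float64(0.0948)), (np.float64(233.6), np.float64(0.0989))]
[0.501 0.097] w37 white [(np.float64(191.6), np.float64(0.106)), (np.float64(191.7), np.float64(0.1253))] black [(np.float64(197.1), np.float64(0.0963)), (np.float64(196.6), np.float64(0.1007))] [(np.float64(195.9), np.float64(0.0951)), (np.float64(195.4), np.float64(0.0996))]
```

```bash
python3 -c "
from bench import r
print(r.finish_job())"
```

```text
the job is handed in; nothing more can be done
None
```

The jig is loaded and I handed the job in at about 26 s, with the bush clamped and the arm clear of everything.

- **Bush:** I stood the tall 18 mm bush in the nest. It stopped at the height expected for the recess floor. Measured force stayed around 2 N, and I released it.
- **Clamp arm:** I pushed it closed until it stopped moving, at 8–13 N. The last pictures show it at the stop pin with the knob over the nest.
- **Knob:** I turned it clockwise in two grips, about 2.3 rad in all, ending with 5–6° steps. The white and black lines stayed aligned until the last step, then separated. I stopped there and let go.
- **Slip:** Measured from the pictures after release, it is about 0.1 rad (5–6°).

**Checks that were weak or disagreed:**
- **Turning moment:** It read about 0.12 N m while the pad was free and roughly 0.15–0.21 N m at the end. It was too noisy to show the slip by itself, so I relied on the lines.
- **Knob height:** The knob stopped sinking about 0.9 rad before the slip showed, which first looked like a slip. I let go and checked the lines, which were still aligned, so I regripped and went on.
- **Tool tilt:** It drifted to about 5° by the end, with no visible effect.

I did not touch the other bushes or the caliper.

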